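# Send a printed toy football down the rocker chute into its latched bin

### The arm

A 6-joint arm with a two-finger parallel gripper is mounted at the origin on the work surface. World frame = base frame: x ahead of the robot, y to its left, z up, the work surface at z = 0. Lengths are in m, angles in rad, forces in N, time in s.
With the tool pointing down it reaches from about 0.275 to 0.725 m from the base axis. Payload 15.9 kg.
Tool frame: the origin (TCP) lies at the very end of the fingers, on their centre line; the grasp point (between the pads) lies arm.pinch_z behind it (arm.pinch_z is the distance from the TCP to the grasp point, in m); z points along the fingers, y is the direction in which the jaws open and shut (so a half turn about z gives the same grasp; the last joint's range is limited). The gripper opens to 85 mm and grips with 20 to 120 N. Pads are 22 mm wide; open, the fingers measure 114 mm over their backs; the gripper's body (76 mm by 85 mm) begins 54 mm behind the grasp point. The pads swing forward as they close: fully open they stand 13 mm farther back than shut.
Start: joints at [1.208, 0.213, -0.034, 1.323, 0, 1.571], TCP at [0.177, 0.467, 0.231] pointing down, gripper open.
Joint ranges: [-2.98, 2.98], [-0.74, 1.72], [-1.14, 1.35], [-2.1, 2.04], [-1.57, 1.44], [-3.14, 3.14]. Speed limits (rad/s): [1.89, 1.89, 2.39, 2.57, 3.14, 3.14].

### API

Orientations are given as a rotation vector (axis times angle).
In Python, from bench import telemetry, eyes, finish_job, arm gives the robot as it stands.
- The arm moves only by the tool apply_moves, never from a script. Its argument "commands" is a list that holds one entry, the list of rows, each a list of 7 numbers: the turn, a rotation vector about the tool's x, y, z normalised to -1 to 1, where 1 is 180 degrees, then the shift along the tool's x, y, z normalised to -1 to 1, where 1 is 30 mm, then the opening, from -1 (shut) to 1 (fully open). In form: [[[wx, wy, wz, x, y, z, jaw], ...]]. A call has 1 to 20 rows; each row shifts and turns the commanded pose from where the row before left it, along the tool's axes as they then stand; what a row does not reach is not made up. A row lasts 1/10 s, in which the tool goes at most 50 mm and 8.59 degrees, less where a joint would pass 70% of its speed; a pose out of reach is approached as far as the arm can. A call with a number of a shift or a turn outside -1 to 1 is refused whole. A call with a gripper value outside its range is refused whole. The fingers move at their own pace and stop on an object; "grip_force" is the grip in N (left out, the last holds). Time passes only in rows, so rows that do not move let the fingers close. It gives the time, the measured TCP pose, the force and the opening at its end, in the units of the state.
- telemetry.get_obs(): the state, without advancing time (a new reading comes with each control period).
- eyes.camera(name): name is "scene" or "top" or "wrist"; returns a dict with "frame" (420x560x3 uint8, blue, green, red), "fovy" (degrees; the focal length in pixels is half the picture's height over the tangent of half this angle, whatever the lens; pixels are square), "cx", "cy" (the principal point, pixels), "rvec" (rotation vector, rad) and "tvec" (3), from world to camera coordinates, as OpenCV has them; the wrist camera has in their place "mount" (4x4, takes a point from camera to tool coordinates, whose origin is the TCP and whose axes are the flange's). Camera axes: x right, y down, z forward; pixel columns grow to the right and rows downward; lengths in m; the calibration is good to about 2 mm. A picture is of the moment at which its call begins: read the wrist's pose just before it. There is no depth.
- finish_job(): hands the job in, once; it reports no verdict.
The state is a dict: "time_s": time; "joint_positions": joint angles; "qvel": joint speeds; "joint_torque": joint torques, N m; "tcp_pos": TCP position; "eef_rot": TCP orientation; "force": force on the tool from outside, world axes, zero at the start; "wrist_torque": the same for the moment, N m; "opening": opening from 0.0 (shut) to 1.0 (fully open).
Only numpy, scipy, OpenCV 4.12 (cv2) and the standard library are available. Lean on these libraries where they do the work, as an engineer would, in place of code of your own. Each camera call takes 0.05 s, during which the arm holds its last target.

### The job

Slide the blue bin into its dock under the lamp stand, all the way home until the orange spring catch snaps shut behind it. Then take the yellow-and-green toy football from the rack and set it gently on the rocker's rails, in front of the red cross plate and close under the lamp, and let go so that the ball's weight alone tips the rocker and it rolls into the bin; do not push the rocker with the hand or through the ball. Leave the other balls and the other things on the table where they are.

Things in the scene. Friction and masses are not known exactly. Their poses are not given: they have to be found in the camera images.
- station: Fixed aluminium station: bin dock, rocker stand and lamp. Origin on the table at the dock's centre; x from rocker to dock (roughly to the robot's right), y roughly away from the robot, z up. The bin enters from the -y side, moving to +y on the table. When it is home, bin_grip is at (0, -95, 68) mm here (up to 2.5 mm short is still caught) and the bin's axes are parallel to these.
- dock_mouth (a point): Middle of the dock's mouth, station (0, -106, 0) mm. Two guides 30 mm high, inner faces at station x = +/-52.5 mm (2.5 mm play each side). The -x guide begins at y = -67 mm, its lead-in flares to x = -75 mm at y = -106. The +x guide begins at y = -45, with a clear board to 90 mm high; before it the catch leaf and its 34 mm high post (x 56 to 76, y -108 to -128 mm).
- dock_stop (a point): Middle of the dock's end stop (30 mm high), station (0, 60.5, 15) mm; the home bin's front wall meets it. The guides and the stop are 6 to 8 mm thick.
- hood (a point): Centre of the underside of the blue lamp hood, 225 mm above the table, station (-52, 0) mm. Hood 55 (x) x 64 (y) x 40 mm high. Its edge begins 13 mm beyond the loading place and 95 mm above the ball's centre: an upright gripper does not fit there. Reach in with the tool leaning back towards station -x, about 30 to 50 degrees from vertical, fingers closing along y.
- lamp_arm (a point): Point on the lamp's arm, station (-52, 60, 247) mm. The arm is 20 mm wide, 240 to 254 mm above the table, and runs from the hood along station +y to a post at station (-52, 120) mm: 22 mm square, 262 mm high, on a 60 mm square, 8 mm thick foot.
- pivot (a point): Middle of the rocker's pivot axle, station (-135, 0, 95) mm. Two cheeks 108 mm high, 26 mm long (x), 10 mm thick, at y = +/-43 mm, hold it; the base plate is 150 x 96 x 6 mm.
- rocker (a joint): Rocker angle, rad: 0 = at rest, rails rising 0.12 rad towards the dock; 0.12 = level; 0.40 = fully tipped, dock end down. A ball let go in front of the red cross plate outweighs the counterweight: the rocker tips in 0.2 to 0.6 s, the ball rolls off to station +x into the bin, and the rocker swings back by itself.
- rocker_load (a point): Where the yellow ball's centre belongs when set on the resting rocker: station (-93, 0, 130) mm, moving with the rocker. The ball lies on two 8 mm rails, axes 34 mm apart and 29 mm below its centre, running 85 mm behind to 95 mm before the pivot. 1 to 3 mm behind the ball is the red cross plate, 26 mm wide, 16 mm above the rails' axes, front face 15.5 mm before the pivot.
- catch (a joint): Angle of the orange spring catch leaf, rad: 0 = closed (sprung inward), about 0.2 while the bin's side pushes it aside, below 0.06 again once it has snapped behind the home bin. It presses on the bin's side with 2 to 3 N; pushing the bin past it takes about 4 to 10 N.
- catch_tip (a point): Inner tip of the closed catch leaf. The leaf is 52 mm long, 20 mm high (10 to 30 mm above the table), hinged on the vertical post at the dock's mouth; its tip stands 8 mm inside the line of the bin's +x side and 2.5 mm behind the home bin's rear wall.
- bin_grip (a point): Grasp point on the handle of the loose blue bin (0.18 to 0.29 kg), 68 mm above its underside. z up, y from handle to bin. Open box 100 (x) x 120 (y) x 55 mm high, walls 4 mm, centre 95 mm from here along +y. The handle is a white upright fin on the -y end, 10 mm thick (x), 60 mm long (y), 38 to 88 mm above the underside: grasp across its thickness from above.
- ball_yellow_center (a point): Centre of the yellow toy football with green patches, diameter 60 mm, 64 to 96 g. It stands in one of the rack's three holes, its centre 25 mm above the rack's top.
- ball_red_center (a point): Centre of the red ball with white patches, diameter 60 mm, in the rack. Leave it.
- ball_white_center (a point): Centre of the white ball with black patches, diameter 60 mm, in the rack. Leave it.
- rack: Fixed grey rack block 240 (x) x 74 (y) x 30 mm high, origin under its centre; three 32 mm square holes in a row along its x, 78 mm apart. Neighbouring balls are only 18 mm apart along x, so grasp a ball with the fingers on its +y and -y sides.
- bottle: Clear bottle with white cap, 64 mm diameter, 200 mm tall, loose. Origin under its centre. Leave it.
- ink_jar: Black jar with orange cap, 64 mm diameter, 70 mm tall, loose. Origin under its centre. Leave it.
- can: Green and silver can, 66 mm diameter, 120 mm tall, loose. Origin under its centre. Leave it.
- carton: Small cardboard carton 60 x 100 x 70 mm high, loose. Origin under its centre. Leave it.
- wrench: Steel wrench 180 mm long lying along its x, loose. Leave it.
Things that resemble listed ones, but are neither listed nor needed, are in the scene too. Of the things that look like the part that bears ball_yellow_center, the larger one is meant.

How it is judged:
On the way, in this order (a step that is already met when the one before it is completed fails the run):
1. the bin is fully home in the dock, flat on the table, and the spring catch has closed behind it (y of bin_grip in the frame of station between -0.0995 and -0.089 m and x of bin_grip in the frame of station between -0.008 and 0.008 m and height (world z) of bin_grip below 0.074 m and value of joint catch below 0.06 rad), for 0.3 s.
2. the yellow ball, let go by the fingers, rests on the rocker and has tipped it (value of joint rocker above 0.3 rad and contact force between ball_yellow and rocker above 0.05 N and contact force between the fingers and ball_yellow below 1 N), for 0.05 s.
At the end, for the whole second after the job is handed in: The yellow ball lies still inside the bin, the bin is home in the dock (within 4.5 mm of fully home, flat on the table) with the catch closed behind it, and the rocker has swung back to rest (all of step 1 and x of ball_yellow_center in the frame of bin_grip between -0.05 and 0.05 m and y of ball_yellow_center in the frame of bin_grip between 0.035 and 0.155 m and z of ball_yellow_center in the frame of bin_grip below -0.015 m and linear speed of ball_yellow below 0.03 m/s and value of joint rocker below 0.05 rad); the robot touches nothing.
It fails at once if another ball is moved more than 20 mm (distance of any of ball_red_center, ball_white_center from where it was at the start of the episode above 0.02 m).
It fails at once if another thing on the table is moved more than 30 mm (distance of any of bottle, ink_jar, can, carton, wrench from where it was at the start of the episode above 0.03 m).
It fails at once if the robot pushes the rocker (over 4 N) (contact force between any of the fingers, the arm and rocker above 4 N).
It fails at once if the rocker is tipped past level by a ball that is still gripped (value of joint rocker above 0.2 rad and contact force between the fingers and ball_yellow above 5 N).
It fails at once if the ball is thrown or dropped hard on the rocker (over 15 N) (contact force between ball_yellow and rocker above 15 N).
It also fails if it takes over 58 s, if anything falls off the work surface, if the arm or the gripper's body presses on something with over 40 N, if the wrist force passes 120 N, or if a joint passes its speed limit or range.

## Working session

There is one attempt and no reset: what is moved stays moved. The work goes in short steps, Python scripts to look and compute and a tool call to move; the robot and the scene stay as the last step left them, time stands still between calls to the robot, and variables do not carry over. Pictures are saved under pics/ and viewed, and the job is handed in when it is done.

Besides the shell and the picture viewer there is one more tool, called after "Call:" by a JSON object that holds its "op" and its "data", one argument or row to a line. apply_moves: Moves the arm, as the interface text tells. Its arguments: {"type":"object","properties":{"commands":{"type":"array"},"grip_force":{"type":"number"}},"required":["commands"]}

```bash
mkdir -p pics; ls
python3 - <<'E'
from bench import telemetry, eyes, arm
import cv2
print(telemetry.get_obs()); print([ (a,getattr(arm,a)) for a in dir(arm) if a[0]!='_'])
for n in ["scene","top","wrist"]:
    c=eyes.camera(n); cv2.imwrite(f"pics/{n}0.png",c["frame"]); print(n,{k:v for k,v in c.items() if k!="frame"})
E
```

```text
pics
{'time_s': 0.0, 'joint_positions': array([ 1.20796150e+00,  2.13382332e-01, -3.50447778e-02,  1.32353320e+00,
       -9.36689194e-06,  1.57079519e+00]), 'qvel': array([-0.00108742,  0.00153145, -0.00023036, -0.00014489,  0.00136367,
       -0.00159854]), 'joint_torque': array([-1.87671663e-03, -6.86152554e+01,  4.87122488e+01,  1.74508116e-02,
        2.24130662e-05, -4.53075938e-05]), 'tcp_pos': array([0.1773415 , 0.46711896, 0.23080878]), 'eef_rot': array([-5.66780324e-01, -3.08983812e+00,  1.80091437e-03]), 'force': array([-0.30672881, -0.5217086 , -0.45295443]), 'wrist_torque': array([-0.03281431,  0.02806387, -0.10518835]), 'opening': 1.0038150776041235}
[('IKError', <class 'bench.IKError'>), ('pinch_z', 0.0187)]
scene {'fovy': 50.56866324483338, 'cx': 282.623659659885, 'cy': 203.43804928554695, 'rvec': array([ 0.77777184,  2.41697104, -1.33544397]), 'tvec': array([ 0.4554518 , -0.02879995,  1.37383915])}
top {'fovy': 47.539030858082114, 'cx': 284.1211230549828, 'cy': 202.78716379299306, 'rvec': array([ 2.1313979 , -2.09899474,  0.21715384]), 'tvec': array([-0.02816481,  0.55373249,  1.40011951])}
wrist {'fovy': 63.051949706011456, 'cx': 283.64338288059685, 'cy': 201.66019733218042, 'mount': array([[-1.66127142e-04, -9.61626563e-01, -2.74361669e-01,
         7.06811717e-02],
       [ 9.99999722e-01, -3.59099647e-04,  6.53125721e-04,
        -1.58013957e-04],
       [-7.26586221e-04, -2.74361484e-01,  9.61626356e-01,
        -1.44093849e-01],
       [ 0.00000000e+00,  0.00000000e+00,  0.00000000e+00,
         1.00000000e+00]])}
```

View pics/scene0.png

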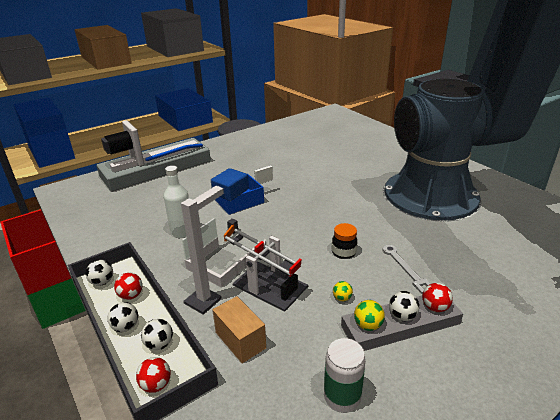

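View pics/top0.png

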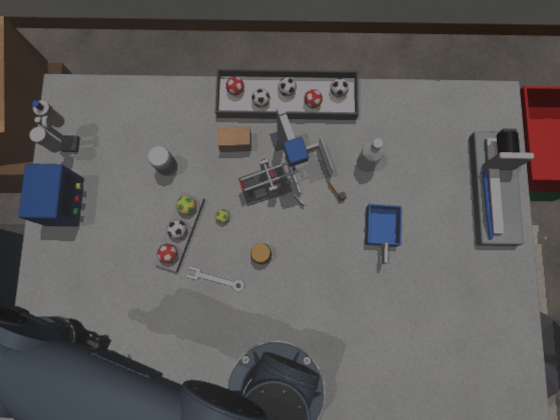

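View pics/wrist0.png

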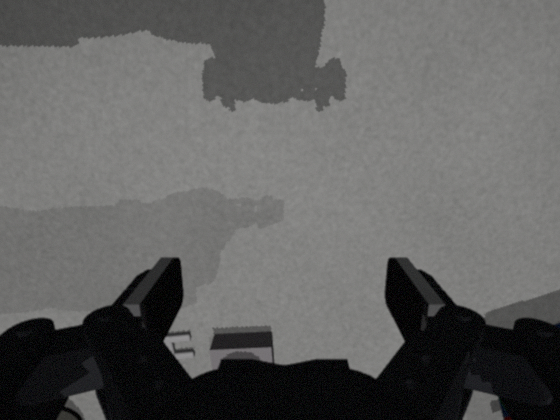

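```bash
cat > h.py <<'E'
import numpy as np, cv2
from scipy.spatial.transform import Rotation as R
def cal(c):
    f=210/np.tan(np.radians(c["fovy"]/2)); K=np.array([[f,0,c["cx"]],[0,f,c["cy"]],[0,0,1.]])
    if "rvec" in c: return K,R.from_rotvec(c["rvec"]).as_matrix(),np.array(c["tvec"])
    return K,None,None
def wristcal(c,o):
    K,_,_=cal(c); T=np.eye(4);T[:3,:3]=R.from_rotvec(o["eef_rot"]).as_matrix();T[:3,3]=o["tcp_pos"]
    M=np.linalg.inv(T@c["mount"]); return K,M[:3,:3],M[:3,3]
def proj(C,P):
    K,Rm,t=C; q=(np.atleast_2d(P)@Rm.T+t)@K.T; return q[:,:2]/q[:,2:]
def unproj(C,uv,z):
    K,Rm,t=C; d=Rm.T@np.linalg.solve(K,[uv[0],uv[1],1]); o=-Rm.T@t; return o+d*(z-o[2])/d[2]
def tri(Cs,uvs):
    A=[];b=[]
    for (K,Rm,t),uv in zip(Cs,uvs):
        d=Rm.T@np.linalg.solve(K,[uv[0],uv[1],1]);d/=np.linalg.norm(d);P=np.eye(3)-np.outer(d,d);o=-Rm.T@t
        A.append(P);b.append(P@o)
    x=np.linalg.lstsq(np.vstack(A),np.hstack(b),rcond=None)[0]
    return x
def crop(im,x0,y0,x1,y1,name,s):
    cv2.imwrite(name,cv2.resize(im[y0:y1,x0:x1],None,fx=s,fy=s,interpolation=cv2.INTER_CUBIC))
E
python3 - <<'E'
from h import *
from bench import eyes
import pickle
C={n:eyes.camera(n) for n in["scene","top"]}
pickle.dump(C,open("C.pkl","wb"))
t=C["top"]["frame"];s=C["scene"]["frame"]
crop(t,230,95,410,270,"pics/t1.png",4.4-1e-9 if 0 else 4)
crop(t,140,180,250,280,"pics/t2.png",6)
crop(s,170,150,320,320,"pics/s1.png",3.5)
crop(s,320,260,470,350,"pics/s2.png",5)
crop(s,200,150,290,220,"pics/s3.png",8)
c=cal(C["top"])
for n,uv,z in [("bin",(383,230),0),("rack",(180,232),.03),("yellow",(186,205),.055),("hood",(296,151),.265),("piv",(265,180),.095)]: print(n,unproj(c,uv,z).round(3))
E
```

```text
bin [ 0.483 -0.332  0.   ]
rack [0.463 0.299 0.03 ]
yellow [0.543 0.28  0.055]
hood [ 0.653 -0.049  0.265]
piv [0.615 0.039 0.095]
```

View pics/t1.png

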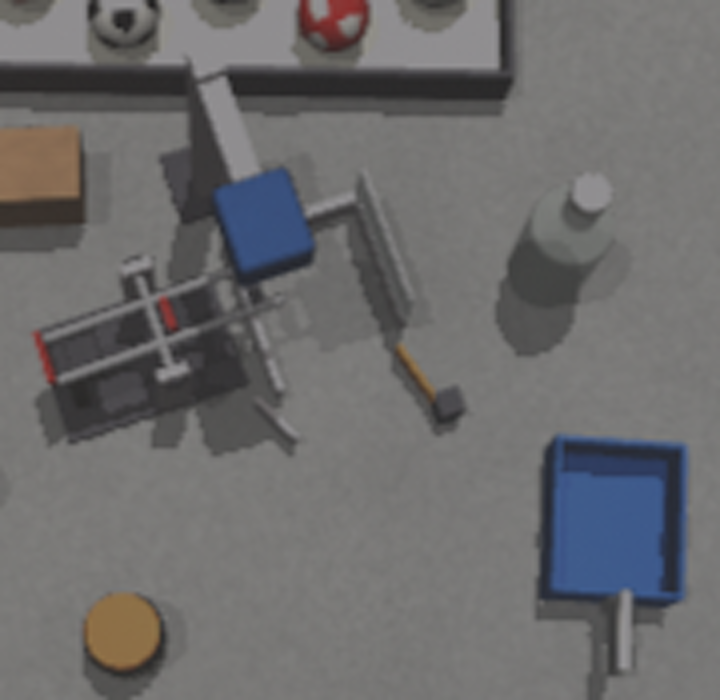

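View pics/s1.png

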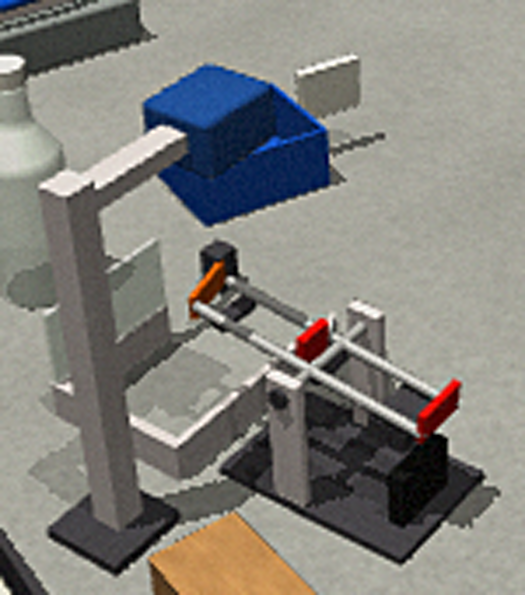

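View pics/t2.png

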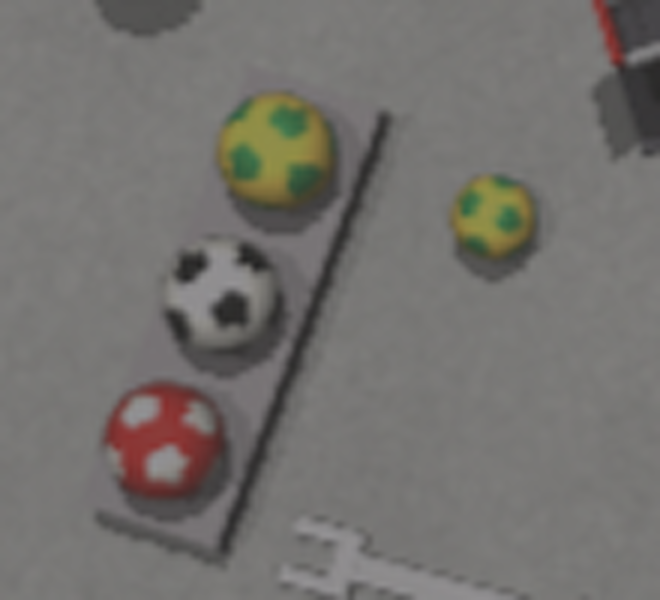

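View pics/s3.png

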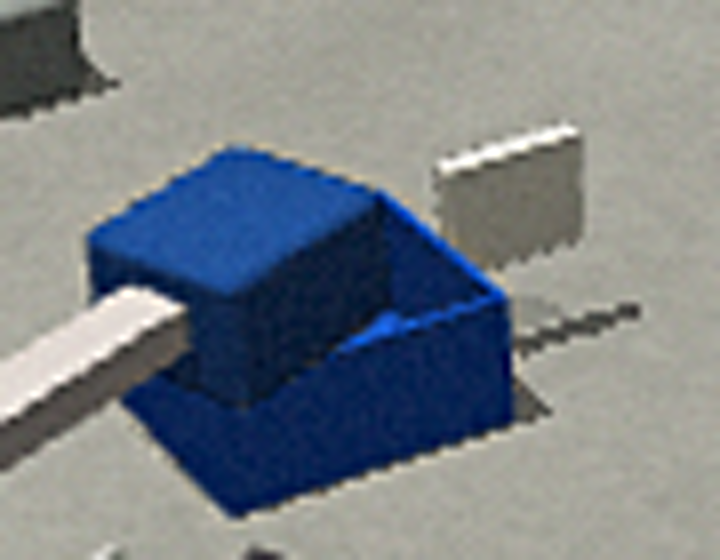

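View pics/s2.png

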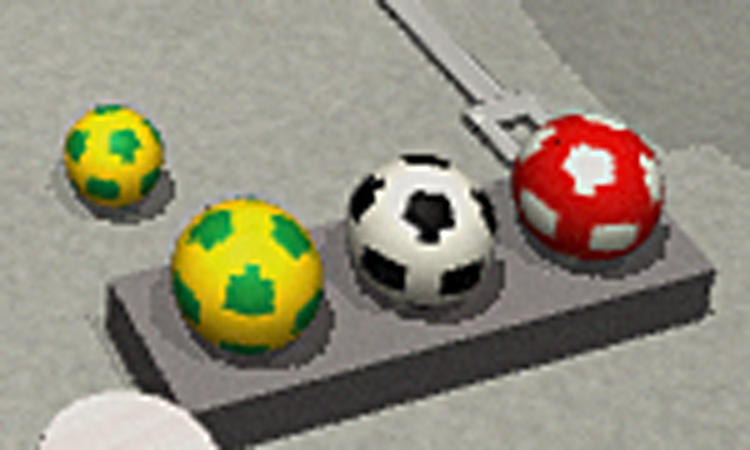

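```bash
cat > fit.py <<'E'
from h import *
import pickle
from scipy.optimize import least_squares
C=pickle.load(open("C.pkl","rb")); CT=cal(C["top"]);CS=cal(C["scene"])
T=lambda u,v:(230+(u+.5)/4-.5,95+(v+.5)/4-.5)
S1=lambda u,v:(170+(u+.5)/3.5-.5,150+(v+.5)/3.5-.5)
S3=lambda u,v:(200+(u+.5)/8-.5,150+(v+.5)/8-.5)
def fit(obs,x0,name):
    def place(p,P):
        c,s=np.cos(p[2]),np.sin(p[2]);x,y,z=np.array(P)/1000
        return np.array([p[0]+c*x-s*y,p[1]+s*x+c*y,z])
    f=lambda p:np.concatenate([(proj(c,place(p,P))[0]-uv) for c,P,uv in obs])
    r=least_squares(f,x0,loss="soft_l1",f_scale=1.)
    print(name,r.x.round(4),"yaw deg",np.degrees(r.x[2]).round(2)); print(f(r.x).reshape(-1,2).round(1).tolist()); return r.x
b=[(CT,(-50,60,55),T(557,437)),(CT,(50,60,55),T(687,444)),(CT,(50,-60,55),T(684,604)),(CT,(-50,-60,55),T(546,598)),
 (CS,(50,60,0),S3(237,515)),(CS,(-50,60,0),S3(512,418)),(CS,(-50,60,55),S3(505,298)),(CT,(0,-125,88),T(622,672)),(CT,(0,-65,88),T(625,592)),(CS,(5,-65,88),S3(437,165)),(CS,(-5,-125,88),S3(578,128))]
if __name__=="__main__":
    fit(b,[.48,-.33,-1.57],"bin")
    st=[(CS,(-210,48,6),S1(402,562)),(CS,(-210,-48,6),S1(482,475)),(CS,(-60,48,6),S1(220,467)),(CS,(-82,150,8),S1(118,572)),(CS,(-82,90,8),S1(180,517)),(CS,(-22,150,8),S1(48,530)),
    (CS,(-79.5,32,265),S3(235,295)),(CS,(-24.5,32,265),S3(88,235)),(CS,(-79.5,-32,265),S3(385,195)),(CS,(-24.5,-32,265),S3(235,147)),
    (CT,(-79.5,32,265),T(215,193)),(CT,(-24.5,32,265),T(287,168)),(CT,(-24.5,-32,265),T(313,243)),(CT,(-210,-48,6),T(72,440)),(CT,(-60,-48,6),T(247,383)),(CT,(66,-118,34),T(449,400))]
    fit(st,[.65,-.1,-1.3],"station")
    for n,lo,hi,roiT,roiS in [("yellow",(20,80,60),(75,255,255),(165,190,200,218),(345,290,390,335)),("red",(0,0,0),0,0,0)]:
        if n=="red":continue
        uv=[]
        for k,roi in(("top",roiT),("scene",roiS)):
            x0,y0,x1,y1=roi;im=cv2.cvtColor(C[k]["frame"],cv2.COLOR_BGR2HSV)[y0:y1,x0:x1]
            m=cv2.inRange(im,lo,hi);cn=max(cv2.findContours(m,0,2)[0],key=cv2.contourArea);h=cv2.convexHull(cn)
            e=cv2.minEnclosingCircle(h);uv.append((e[0][0]+x0,e[0][1]+y0));print(k,uv[-1],e[1])
        x=tri([CT,CS],uv);print(n,x.round(4),proj(CT,x)-uv[0],proj(CS,x)-uv[1])
    U=lambda u,v:(140+(u+.5)/6-.5,180+(v+.5)/6-.5);V=lambda u,v:(320+(u+.5)/5-.5,260+(v+.5)/5-.5)
    # rack far end(+x world) near yellow ; local +x towards yellow
    for n,p,q in[("white",U(222,295),V(422,230)),("red",U(164,440),V(588,187)),("yel",U(276,150),V(247,276))]: print(n,tri([CT,CS],[p,q]).round(4))
E
python3 fit.py
```

```text
bin [ 0.4921 -0.3227 -1.6063] yaw deg -92.04
[[-1.3, 0.4], [-1.1, 0.3], [-0.4, -0.6], [0.8, -0.8], [-14.6, -14.5], [-34.1, 12.5], [-34.8, 11.5], [0.6, 2.4], [0.0, 1.9], [1.2, -1.4], [2.1, -0.8]]
station [ 0.6767 -0.0892 -1.2338] yaw deg -70.69
[[-5.2, -1.5], [-3.9, -1.6], [-4.6, -0.9], [0.8, -1.1], [1.7, -1.6], [1.4, -0.4], [0.3, 0.5], [-0.9, 0.6], [1.4, 0.4], [0.8, -0.3], [-4.3, -2.1], [-2.9, -2.0], [-1.6, 0.9], [0.8, -1.6], [2.0, -1.9], [-2.8, 0.0]]
top (185.5, 204.8333330154419) 9.5714693069458
scene (368.9506587982178, 314.9342098236084) 15.733492851257324
yellow [0.543  0.2824 0.0532] [[-0.27029794  0.22159583]] [[-0.53435423 -0.07113086]]
white [0.4683 0.3058 0.0537]
red [0.3949 0.3301 0.0544]
yel [0.5434 0.2824 0.0539]
```

```bash
cat > model.py <<'E'
from h import *
def box(x0,x1,y0,y1,z0,z1):
    return [[(x,y,z) for z in(z0,z1) for x,y in((x0,y0),(x1,y0),(x1,y1),(x0,y1))]]
def station():
    B=[]
    B+=box(-79.5,-24.5,-32,32,225,265)      #hood
    B+=box(-63,-41,109,131,8,262)+box(-82,-22,90,150,0,8)
    B+=box(-148,-122,38,48,0,108)+box(-148,-122,-48,-38,0,108)
    B+=box(-52.5-6,-52.5,-67,60,0,30)+box(52.5,58.5,-45,60,0,90)+box(-55,55,60.5,67,0,30)+box(56,76,-128,-108,0,34)
    # rails at rest rising .12
    for y in(-17,17):
        B.append([(-135+s*np.cos(.12)-h*np.sin(.12)*0,y,95+s*np.sin(.12)) for s,h in((-85,0),(95,0))])
    return B
def binm():
    return box(-50,50,-60,60,0,55)+box(-5,5,-125,-65,38,88)
def place(p,P):
    c,s=np.cos(p[2]),np.sin(p[2]);P=np.atleast_2d(np.array(P,float))/1000
    return np.c_[p[0]+c*P[:,0]-s*P[:,1],p[1]+s*P[:,0]+c*P[:,1],P[:,2]]
def draw(im,C,p,B,sc,off,col):
    for b in B:
        q=((proj(C,place(p,b))-off+.5)*sc-.5).round().astype(int)
        E=[(0,1),(1,2),(2,3),(3,0),(4,5),(5,6),(6,7),(7,4),(0,4),(1,5),(2,6),(3,7)] if len(q)==8 else [(0,1)]
        for i,j in E: cv2.line(im,tuple(map(int,q[i])),tuple(map(int,q[j])),col,1,cv2.LINE_AA)
def overlay(frame,C,items,roi,s,name):
    x0,y0,x1,y1=roi; im=cv2.resize(frame[y0:y1,x0:x1],None,fx=s,fy=s,interpolation=cv2.INTER_CUBIC)
    for p,B,col in items: draw(im,C,p,B,s,np.array([x0,y0]),col)
    cv2.imwrite(name,im)
E
sed -i 's/(CS,(50,60,0),S3(237,515)),(CS,(-50,60,0),S3(512,418)),(CS,(-50,60,55),S3(505,298))/(CS,(-50,60,0),S3(237,515)),(CS,(-50,-60,0),S3(512,418)),(CS,(-50,-60,55),S3(505,298))/' fit.py
cat > ov.py <<'E'
from fit import *; from model import *
pb=fit(b,[.48,-.33,-1.57],"bin"); ps=[.6767,-.0892,-1.2338]
it=[(pb,binm(),(0,255,255)),(ps,station(),(0,255,0))]
overlay(C["top"]["frame"],CT,it,(230,100,410,250),4,"pics/o1.png")
overlay(C["scene"]["frame"],CS,it,(170,150,320,320),3.5,"pics/o2.png")
print(-CS[1].T@CS[2],-CT[1].T@CT[2])
E
python3 ov.py
```

```text
bin [ 0.4945 -0.3242 -1.626 ] yaw deg -93.17
[[-0.4, -0.7], [-0.2, -0.2], [-0.3, -1.1], [0.9, -1.9], [-1.2, 0.3], [0.0, 0.3], [0.1, -0.3], [0.3, 1.6], [0.1, 1.1], [0.5, -1.2], [1.6, -0.4]]
[1.03438493 0.70839492 0.72382611] [ 0.26041633 -0.01961028  1.48308676]
```

View pics/o1.png

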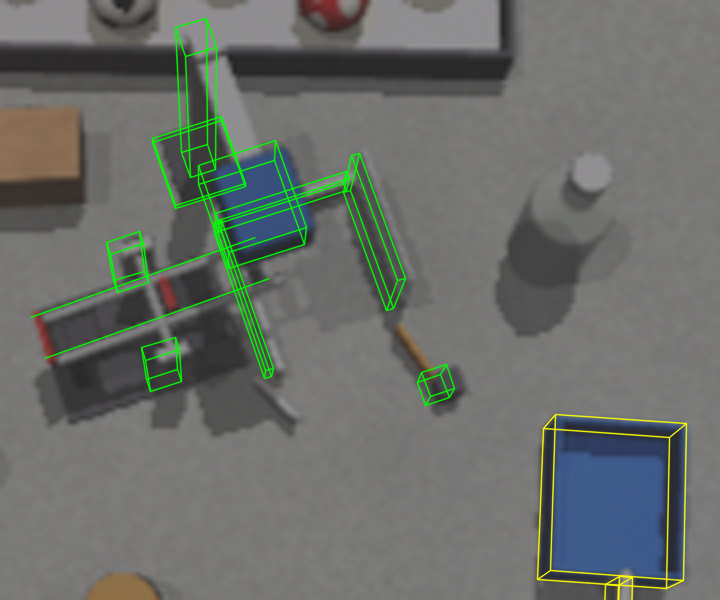

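View pics/o2.png

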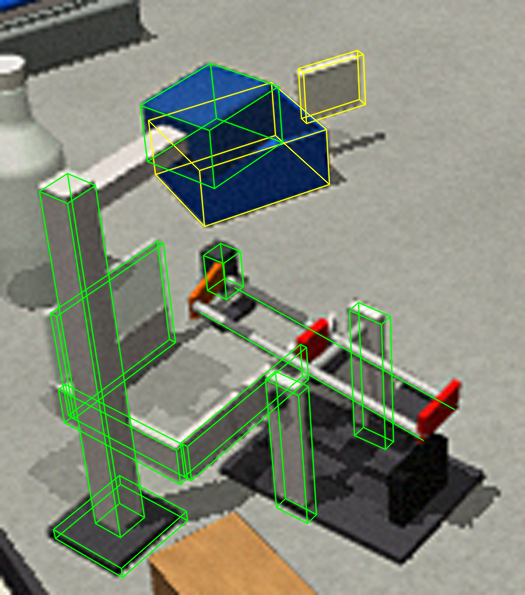

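Call:
{"op": "apply_moves", "data": {
  "commands": [
    [[0,0,0.045,0,0,-0.17,1],[0,0,0.045,0,0,-0.17,1],[0,0,0.045,0,0,-0.17,1],[0,0,0.045,0,0,-0.17,1],[0,0,0.045,0,0,-0.17,1],[0,0,0.045,0,0,-0.17,1],[0,0,0.045,0,0,-0.17,1],[0,0,0.045,0,0,-0.17,1],[0,0,0.045,0,0,-0.17,1],[0,0,0.045,0,0,-0.17,1],[0,0,0.045,0,0,-0.17,1],[0,0,0.045,0,0,-0.17,1],[0,0,0.045,0,0,-0.17,1],[0,0,0.045,0,0,-0.17,1],[0,0,0.045,0,0,-0.17,1],[0,0,0.045,0,0,-0.17,1],[0,0,0.045,0,0,-0.17,1],[0,0,0.045,0,0,-0.17,1],[0,0,0.045,0,0,-0.17,1],[0,0,0.045,0,0,-0.17,1]]
  ]
}}

```text
time_s: 2.25
tcp_pos: [0.3928, 0.2414, 0.3336]
eef_rot: [-2.882, -0.556, 0.272]
force: [1.5, -0.4, 0.3]
opening: 1.002
```

Run:
```python
from bench import telemetry
from h import *
o=telemetry.get_obs(); print(o); print(R.from_rotvec(o["eef_rot"]).as_matrix().round(3))
```

```text
{'time_s': 2.25, 'joint_positions': array([0.3966699 , 0.26180971, 0.25417923, 1.70611928, 0.22659562,
       3.14058004]), 'qvel': array([-8.98228987e-01,  1.32898355e-01,  2.27615851e-01,  3.89190347e-01,
        1.73237040e-01, -6.24341659e-04]), 'joint_torque': array([ 1.13425693e+01, -7.48263288e+01,  4.45009518e+01,  4.45813118e-01,
        7.09601473e-01,  1.37439905e-06]), 'tcp_pos': array([0.39278995, 0.24140132, 0.33356869]), 'eef_rot': array([-2.88228715, -0.55639728,  0.27171728]), 'force': array([ 1.46926515, -0.38773454,  0.29914178]), 'wrist_torque': array([-0.09900477, -0.24895949, -0.06187274]), 'opening': 1.0021550923808717}
[[ 0.913  0.348 -0.215]
 [ 0.383 -0.911  0.154]
 [-0.142 -0.223 -0.964]]
```

Call:
{"op": "apply_moves", "data": {
  "commands": [
    [[0,0,0,0,0,0,1],[0,0,0,0,0,0,1]]
  ]
}}

```text
time_s: 2.45
tcp_pos: [0.3926, 0.2421, 0.3334]
eef_rot: [-2.882, -0.56, 0.27]
force: [0.5, 0.4, -0.4]
opening: 1.001
```

```bash
cat > st.py <<'E'
from bench import telemetry
from h import *
o=telemetry.get_obs(); print(o["time_s"],"q",o["joint_positions"].round(3),"tcp",o["tcp_pos"].round(4),"F",o["force"].round(1),"op",round(o["opening"],3),"qd",abs(o["qvel"]).max().round(3)); M=R.from_rotvec(o["eef_rot"]).as_matrix();print(M.round(3).tolist(), "yaw of tool y",np.degrees(np.arctan2(M[1,1],M[0,1])).round(2))
E
python3 st.py
```

```text
2.45 q [0.399 0.261 0.253 1.705 0.226 3.141] tcp [0.3926 0.2421 0.3334] F [ 0.5  0.4 -0.4] op 1.001 qd 0.046
[[0.912, 0.35, -0.214], [0.385, -0.91, 0.153], [-0.141, -0.222, -0.965]] yaw of tool y -68.95
```

Call:
{"op": "apply_moves", "data": {
  "commands": [
    [[0,0,0,0.2,0.95,0,1],[0,0,0,0.2,0.95,0,1],[0,0,0,0.2,0.95,0,1],[0,0,0,0.2,0.95,0,1],[-0.024,0.015,0,0.2,0.95,0,1],[-0.024,0.015,0,0.2,0.95,0,1],[-0.024,0.015,0,0.2,0.95,0,1],[0,0,0,0.2,0.95,0,1],[0,0,0,0.2,0.95,0,1],[0,0,0,0.2,0.95,0,1],[0,0,0,0.2,0.95,0,1],[0,0,0,0,0,0,1],[0,0,0,0,0,0,1]]
  ]
}}

```text
time_s: 3.75
tcp_pos: [0.5668, -0.0189, 0.2903]
eef_rot: [3.081, 0.603, -0.002]
force: [0.3, 0.7, 0.1]
opening: 1.003
```

```bash
python3 st.py
python3 - <<'E'
from h import *
from bench import eyes,telemetry
import pickle
o=telemetry.get_obs(); c=eyes.camera("wrist"); pickle.dump((o,c),open("w1.pkl","wb")); cv2.imwrite("pics/w1.png",cv2.resize(c["frame"],None,fx=1.4,fy=1.4))
E
```

```text
3.75 q [-3.200e-02  3.610e-01  3.140e-01  1.524e+00 -2.000e-03  2.723e+00] tcp [ 0.5668 -0.0189  0.2903] F [0.3 0.7 0.1] op 1.003 qd 0.019
[[0.926, 0.377, -0.001], [0.377, -0.926, -0.002], [-0.002, 0.001, -1.0]] yaw of tool y -67.84
```

View pics/w1.png

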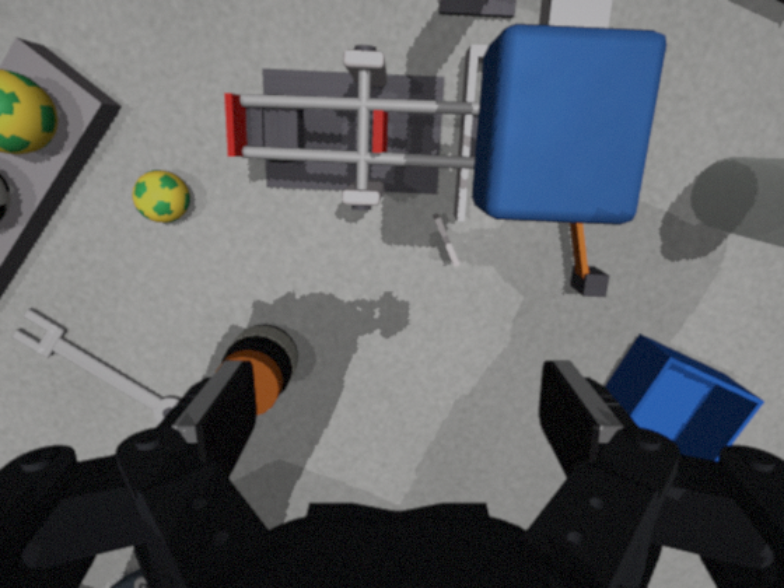

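```bash
cat > fs.py <<'E'
from fit import *; from model import *
o,c=pickle.load(open("w1.pkl","rb")); CW=wristcal(c,o)
W=lambda u,v:((u+.5)/1.4-.5,(v+.5)/1.4-.5)
w=[(CW,(-210,48,6),W(263,68)),(CW,(-210,-48,6),W(267,187)),(CW,(-60,-48,6),W(438,192)),(CW,(-60,48,6),W(442,75)),
(CW,(-148,48,108),W(345,52)),(CW,(-122,48,108),W(383,52)),(CW,(-122,38,108),W(383,66)),(CW,(-148,-38,108),W(343,192)),(CW,(-122,-48,108),W(379,204))]
st=[(CS,(-210,48,6),S1(402,562)),(CS,(-210,-48,6),S1(482,475)),(CS,(-60,48,6),S1(220,467)),(CT,(-210,-48,6),T(72,440)),(CT,(-60,-48,6),T(247,383))]
fit(w,[.66,-.09,-1.23],"w"); ps=fit(w+st,[.66,-.09,-1.23],"all")
np.save("ps.npy",ps)
pb=fit(b,[.48,-.33,-1.57],"bin")
it=[(pb,binm(),(0,255,255)),(ps,station(),(0,255,0))]
overlay(C["top"]["frame"],CT,it,(230,100,410,250),4,"pics/o1b.png")
overlay(C["scene"]["frame"],CS,it,(170,150,320,320),3.5,"pics/o2b.png")
overlay(c["frame"],CW,it,(100,0,560,400),1.7,"pics/o3b.png")
E
python3 fs.py
```

```text
w [ 0.6765 -0.0935 -1.2192] yaw deg -69.86
[[11.7, 0.7], [11.5, 0.2], [10.9, 1.0], [13.6, 0.6], [-3.2, -2.7], [-0.4, -1.6], [-0.7, 0.9], [-1.9, -2.3], [-0.2, 0.8]]
all [ 0.6747 -0.0903 -1.2224] yaw deg -70.04
[[8.7, 0.6], [8.4, 0.1], [7.8, 1.2], [10.6, 0.9], [-7.1, -2.7], [-4.4, -1.4], [-4.7, 1.0], [-5.9, -2.3], [-4.2, 0.9], [-3.9, -2.7], [-3.1, -2.9], [-3.7, -1.6], [1.5, -0.3], [2.6, -1.2]]
bin [ 0.4945 -0.3242 -1.626 ] yaw deg -93.17
[[-0.4, -0.7], [-0.2, -0.2], [-0.3, -1.1], [0.9, -1.9], [-1.2, 0.3], [0.0, 0.3], [0.1, -0.3], [0.3, 1.6], [0.1, 1.1], [0.5, -1.2], [1.6, -0.4]]
```

View pics/o3b.png

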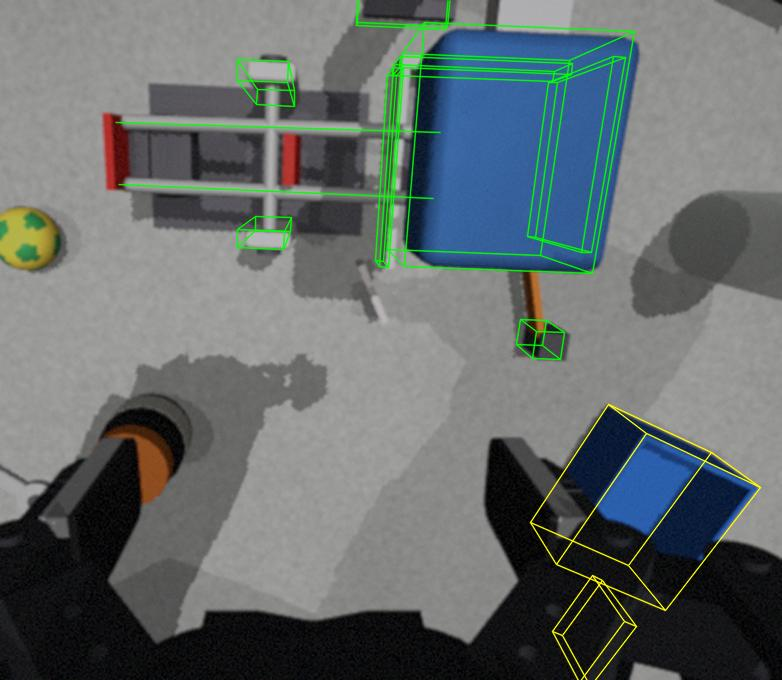

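View pics/o1b.png

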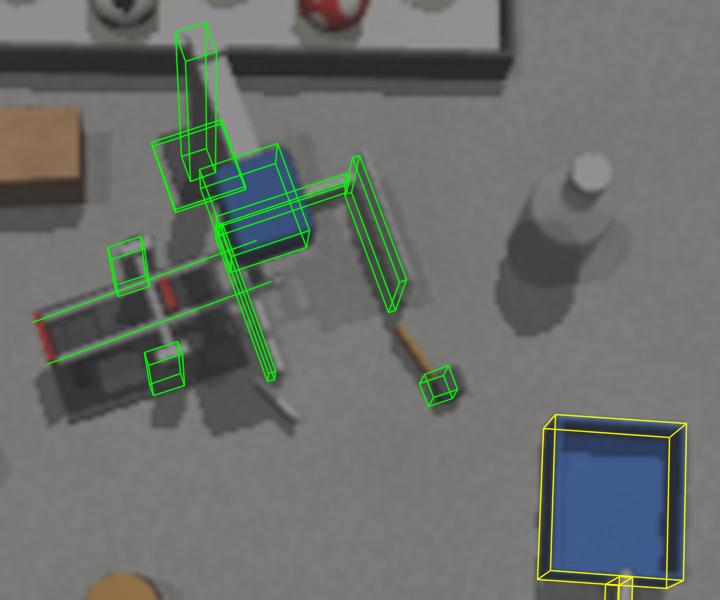

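View pics/o2b.png

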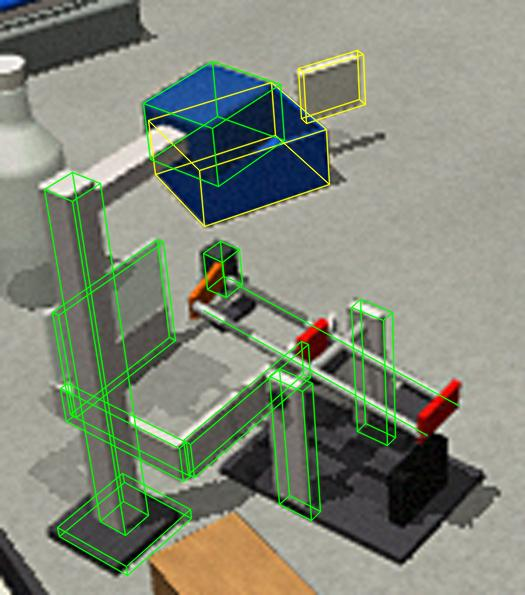

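Run:
```python
from h import *
import pickle
o,c=pickle.load(open("w1.pkl","rb"));f=c["frame"]
a=cv2.convertScaleAbs(f[130:230,300:450],alpha=1.4); cv2.imwrite("pics/z1.png",cv2.resize(a,None,fx=5,fy=5,interpolation=cv2.INTER_CUBIC))
a=cv2.convertScaleAbs(f[20:160,150:300],alpha=1.3); cv2.imwrite("pics/z2.png",cv2.resize(a,None,fx=4,fy=4,interpolation=cv2.INTER_CUBIC))
```

View pics/z1.png

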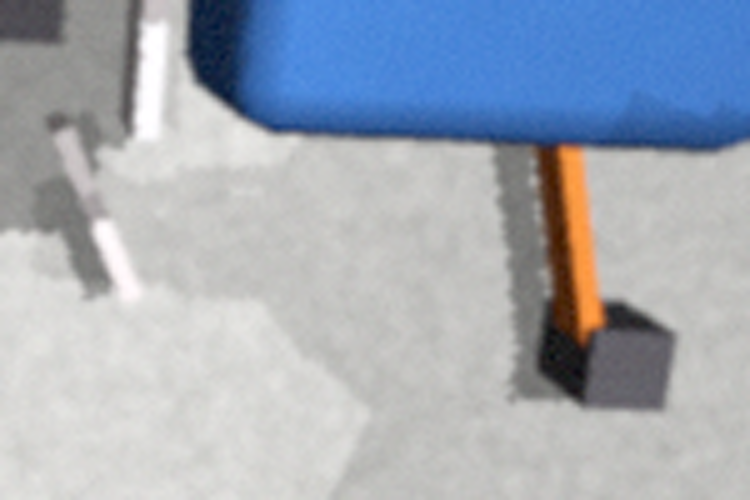

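View pics/z2.png

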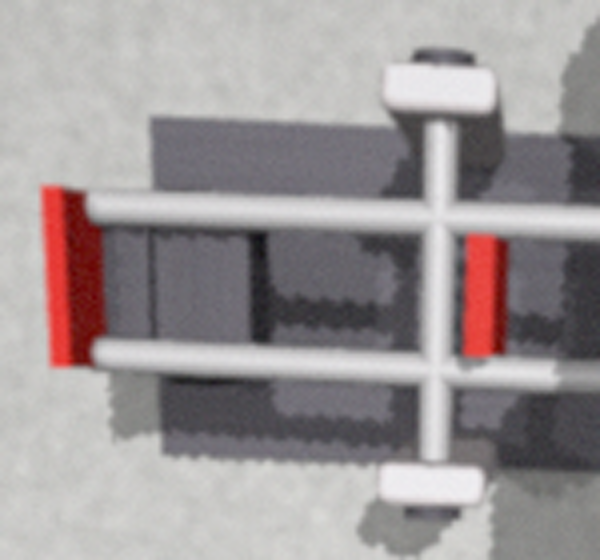

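```bash
cat > fs.py <<'E'
from fit import *; from model import *
o,c=pickle.load(open("w1.pkl","rb")); CW=wristcal(c,o)
A=lambda u,v:(300+(u+.5)/5-.5,130+(v+.5)/5-.5)
B=lambda u,v:(150+(u+.5)/4-.5,20+(v+.5)/4-.5)
ch=[((-148,48),(385,68)),((-122,48),(494,68)),((-122,38),(494,110)),((-148,38),(388,110)),((-148,-38),(382,464)),((-122,-38),(484,464)),((-122,-48),(484,504)),((-148,-48),(380,502))]
w=[(CW,(*p,108),B(*q)) for p,q in ch]
w+=[(CW,(*p,34),A(*q)) for p,q in [((56,-108),(592,340)),((76,-108),(672,333)),((76,-128),(665,408)),((56,-128),(585,405))]]
w+=[(CW,(-52.5,-67,30),A(160,138))]
st=[(CT,(-135,43,108),T(135,267)),(CT,(-135,-43,108),T(172,372)),(CT,(66,-118,34),T(449,400))]
if __name__=="__main__":
    ps=fit(w,[.66,-.09,-1.23],"w"); fit(w+st,[.66,-.09,-1.23],"all");fit(st,[.66,-.09,-1.23],"top")
    np.save("ps.npy",ps)
    pb=fit(b,[.48,-.33,-1.57],"bin")
    it=[(pb,binm(),(0,255,255)),(ps,station(),(0,255,0))]
    overlay(C["top"]["frame"],CT,it,(230,100,410,250),4,"pics/o1b.png")
    overlay(C["scene"]["frame"],CS,it,(170,150,320,320),3.5,"pics/o2b.png")
    overlay(c["frame"],CW,it,(100,0,560,400),1.7,"pics/o3b.png")
    Q=unproj(CW,A(130,298),.03);cc,s=np.cos(ps[2]),np.sin(ps[2]);d=Q[:2]-ps[:2];print("lead tip",cc*d[0]+s*d[1],-s*d[0]+cc*d[1])
E
python3 fs.py
```

```text
w [ 0.6755 -0.095  -1.2275] yaw deg -70.33
[[-1.0, -2.0], [1.7, -0.6], [1.2, 1.3], [-1.9, -0.1], [-1.3, -0.7], [0.9, 0.5], [0.5, 1.2], [-0.9, 0.5], [0.6, -2.2], [1.0, -0.1], [-0.3, 0.6], [-0.5, 0.5], [-0.1, 0.1]]
all [ 0.6756 -0.0951 -1.2274] yaw deg -70.32
[[-0.9, -2.0], [1.7, -0.5], [1.3, 1.4], [-1.8, 0.0], [-1.2, -0.7], [0.9, 0.5], [0.6, 1.2], [-0.8, 0.5], [0.7, -2.2], [1.1, -0.1], [-0.2, 0.6], [-0.4, 0.5], [0.0, 0.1], [-0.7, -0.4], [-0.8, -0.3], [-0.7, 0.2]]
top [ 0.6755 -0.0969 -1.2196] yaw deg -69.88
[[-0.1, -0.1], [-0.0, 0.0], [0.1, 0.0]]
bin [ 0.4945 -0.3242 -1.626 ] yaw deg -93.17
[[-0.4, -0.7], [-0.2, -0.2], [-0.3, -1.1], [0.9, -1.9], [-1.2, 0.3], [0.0, 0.3], [0.1, -0.3], [0.3, 1.6], [0.1, 1.1], [0.5, -1.2], [1.6, -0.4]]
lead tip -0.056517155180342796 -0.10619438657563818
```

View pics/o3b.png

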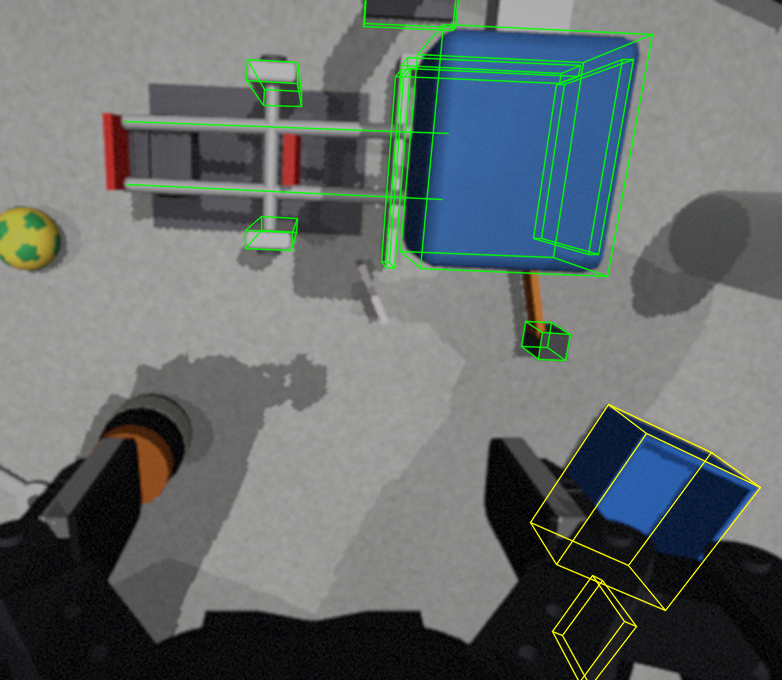

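View pics/o2b.png

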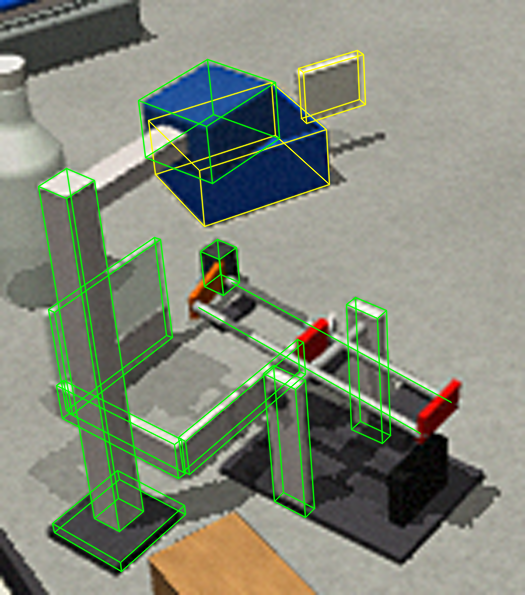

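Call:
{"op": "apply_moves", "data": {
  "commands": [
    [[0,0,0.035,0,0,0,1],[0,0,0.035,0,0,0,1],[0,0,0.035,0,0,0,1],[0,0,0.036,0,0,0,1],[0,0,0,-0.46,0.94,0.3,0.2],[0,0,0,-0.46,0.94,0.3,0.2],[0,0,0,-0.46,0.94,0.3,0.2],[0,0,0,-0.46,0.94,0.3,0.2],[0,0,0,-0.46,0.94,0.3,0.2],[0,0,0,-0.46,0.94,0.3,0.2],[0,0,0,-0.46,0.94,0.3,0.2],[0,0,0,-0.46,0.94,0.3,0.2],[0,0,0,-0.46,0.94,0.3,0.2],[0,0,0,-0.46,0.94,0.3,0.2],[0,0,0,-0.46,0.94,0.3,0.2],[0,0,0,0,0,0,0.2],[0,0,0,0,0,0,0.2]]
  ]
}}

```text
time_s: 5.5
tcp_pos: [0.4003, -0.3278, 0.1909]
eef_rot: [-3.137, 0.074, 0.0]
force: [0.6, -0.2, 0.7]
opening: 0.598
```

```bash
python3 st.py
python3 - <<'E'
from h import *
from model import *
from bench import eyes,telemetry
import pickle
o=telemetry.get_obs(); c=eyes.camera("wrist"); pickle.dump((o,c),open("w2.pkl","wb"))
C=wristcal(c,o)
overlay(c["frame"],C,[([.4945,-.3242,-1.626],binm(),(0,255,255))],(0,0,560,420),1.4,"pics/w2.png")
E
```

```text
5.5 q [-0.688  0.261 -0.074  1.238  0.003  2.501] tcp [ 0.4003 -0.3278  0.1909] F [ 0.6 -0.2  0.7] op 0.598 qd 0.024
[[0.999, -0.047, -0.0], [-0.047, -0.999, 0.003], [-0.0, -0.003, -1.0]] yaw of tool y -92.68
```

View pics/w2.png

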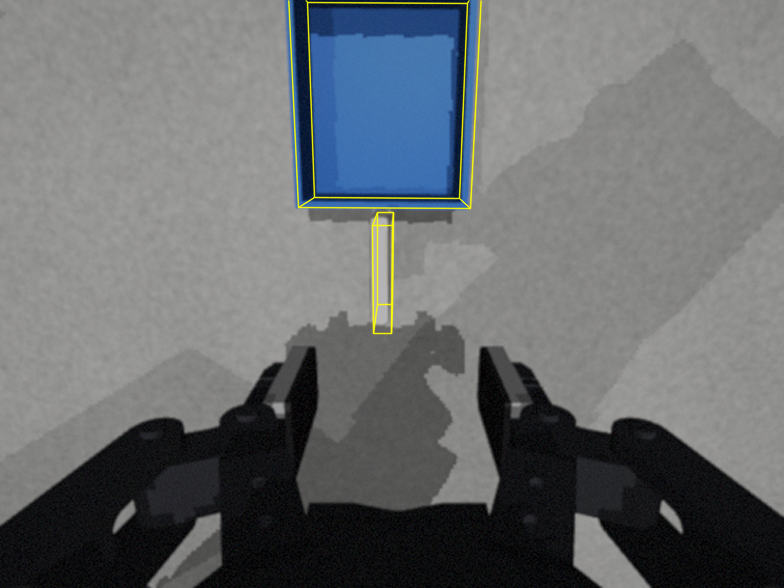

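Call:
{"op": "apply_moves", "data": {
  "commands": [
    [[0,0,0.003,0,-0.29,0.3,0.2],[0,0,0,0,0,0.8,0.2],[0,0,0,0,0,0.8,0.2],[0,0,0,0,0,0.8,0.2],[0,0,0,0,0,0.8,0.2],[0,0,0,0,0,0.8,0.2],[0,0,0,0,0,0.43,0.2],[0,0,0,0,0,0,-1],[0,0,0,0,0,0,-1],[0,0,0,0,0,0,-1],[0,0,0,0,0,0,-1],[0,0,0,0,0,0,-1],[0,0,0,0,0,0,-1]]
  ],
  "grip_force": 60
}}

```text
time_s: 6.85
tcp_pos: [0.4013, -0.3197, 0.0501]
eef_rot: [-3.138, 0.088, -0.002]
force: [1.0, 3.1, 7.5]
opening: 0.108
```

```bash
python3 st.py
python3 - <<'E'
from h import *
from model import *
from bench import eyes,telemetry
import pickle
o=telemetry.get_obs(); c=eyes.camera("wrist"); pickle.dump((o,c),open("w3.pkl","wb"))
C=wristcal(c,o)
overlay(c["frame"],C,[([.4945,-.3242,-1.626],binm(),(0,255,255))],(0,0,560,420),1.4,"pics/w3.png")
E
```

```text
6.85 q [-0.674  0.348 -0.331  0.893  0.003  2.523] tcp [ 0.4013 -0.3197  0.0501] F [1.  3.1 7.5] op 0.108 qd 0.001
[[0.998, -0.056, 0.002], [-0.056, -0.998, 0.003], [0.001, -0.003, -1.0]] yaw of tool y -93.23
```

View pics/w3.png

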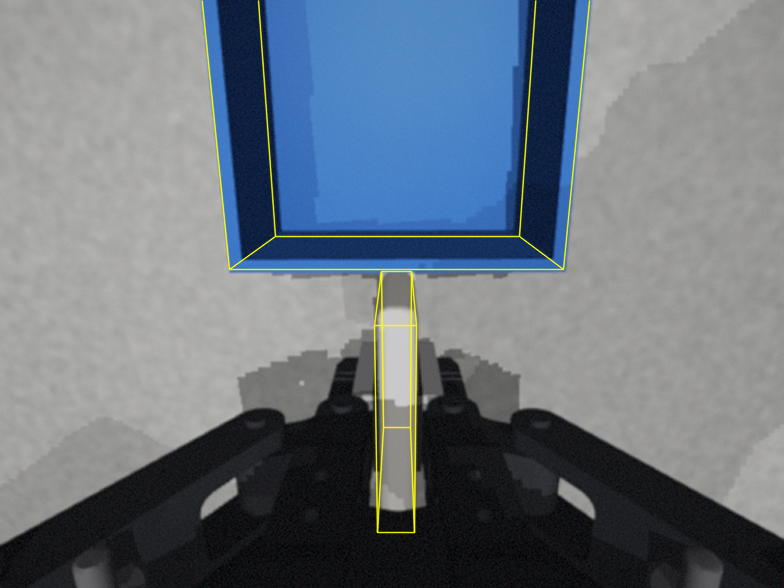

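Call:
{"op": "apply_moves", "data": {
  "commands": [
    [[0,0,0,0,-0.4,-0.02,-1],[0,0,0,-0.05,-0.8,0,-1],[0,0,0,-0.05,-0.8,0,-1],[0,0,0,-0.05,-0.8,0,-1],[0,0,-0.02,-0.05,-0.8,0,-1],[0,0,-0.03,-0.05,-0.4,0,-1],[0,0,-0.03,0,0,0,-1],[0,0,-0.03,0,0,0,-1],[0,0,-0.018,0,0,0,-1],[0,0,0,0,0,0,-1],[0,0,0,0,0,0,-1]]
  ]
}}

```text
time_s: 8.0
tcp_pos: [0.3991, -0.1989, 0.0502]
eef_rot: [-3.092, -0.537, -0.001]
force: [-1.9, 3.1, 4.0]
opening: 0.108
```

```bash
python3 st.py
cat > look.py <<'E'
import sys
from h import *
from model import *
from bench import eyes,telemetry
import pickle
n=sys.argv[1]; bs=float(sys.argv[2])
o=telemetry.get_obs(); c=eyes.camera("wrist"); pickle.dump((o,c),open(n+".pkl","wb"))
C=wristcal(c,o); M=R.from_rotvec(o["eef_rot"]).as_matrix()
ps=[.6755,-.0955,np.radians(-70.2)]; yaw=np.arctan2(M[1,1],M[0,1])+np.radians(.06)
ce=o["tcp_pos"][:2]+bs*np.array([-np.sin(yaw),np.cos(yaw)])
it=[([*ce,yaw],binm(),(0,255,255)),(ps,station(),(0,255,0))]
overlay(c["frame"],C,it,(0,0,560,420),1.4,"pics/"+n+".png")
s=eyes.camera("scene"); overlay(s["frame"],cal(s),it,(170,150,320,320),3.5,"pics/"+n+"s.png")
c,s=np.cos(ps[2]),np.sin(ps[2]);d=o["tcp_pos"][:2]-ps[:2];print("tcp in station mm",1000*(c*d[0]+s*d[1]),1000*(-s*d[0]+c*d[1]),"yaw",np.degrees(yaw))
E
python3 look.py w4 .0938
```

```text
8.0 q [-0.465  0.226 -0.501  0.845  0.003  2.333] tcp [ 0.3991 -0.1989  0.0502] F [-1.9  3.1  4. ] op 0.108 qd 0.003
[[0.941, 0.337, 0.0], [0.337, -0.941, 0.004], [0.001, -0.003, -1.0]] yaw of tool y -70.29
tcp in station mm 3.704946061167086 -295.06897358189264 yaw -70.22947876993196
```

View pics/w4.png

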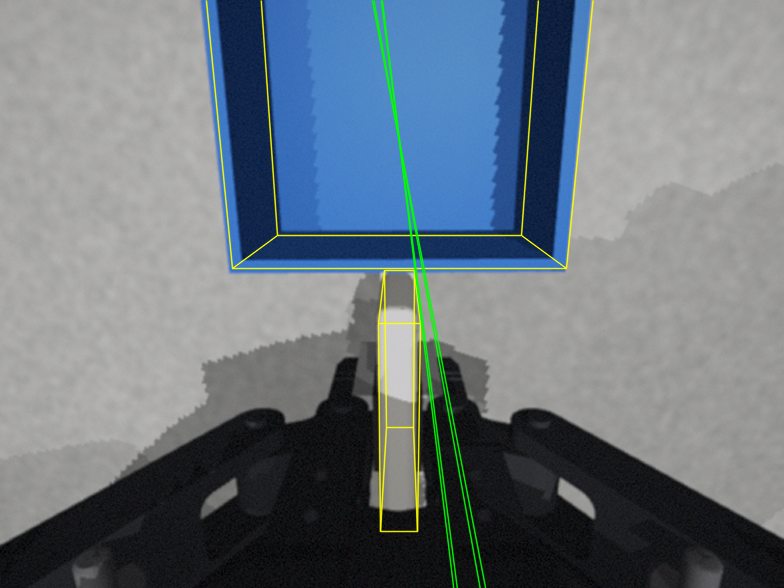

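View pics/w4s.png

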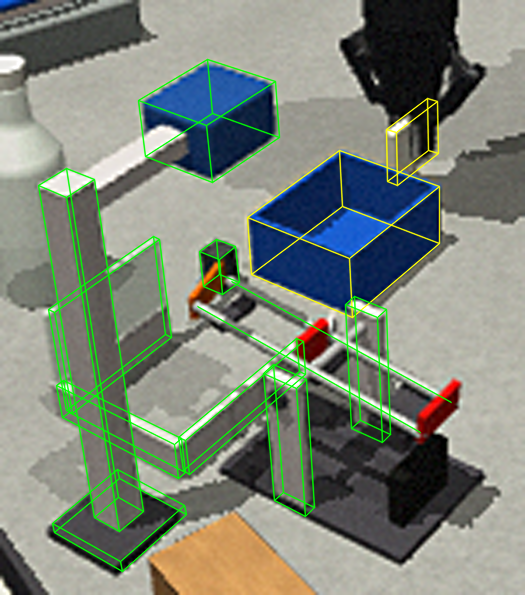

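Call:
{"op": "apply_moves", "data": {
  "commands": [
    [[0,0,0,0.4,-0.1,0,-1],[0,0,0,0.5,0,0,-1],[0,0,0,0.5,0,0,-1],[0,0,0,0.5,0,0,-1],[0,0,0,0.5,0,0,-1],[0,0,0,0.2,0,0,-1],[0,0,0,0,0,0,-1]]
  ]
}}

```text
time_s: 8.8
tcp_pos: [0.4725, -0.1698, 0.0501]
eef_rot: [-3.092, -0.54, -0.0]
force: [-2.6, 0.8, 6.3]
opening: 0.111
```

```bash
python3 st.py;python3 look.py w5 .0935
```

```text
8.8 q [-0.347  0.328 -0.359  0.885  0.003  2.449] tcp [ 0.4725 -0.1698  0.0501] F [-2.6  0.8  6.3] op 0.111 qd 0.013
[[0.941, 0.339, -0.0], [0.339, -0.941, 0.003], [0.001, -0.003, -1.0]] yaw of tool y -70.2
tcp in station mm 1.114943548424105 -216.16826546877124 yaw -70.13836048788234
```

View pics/w5.png

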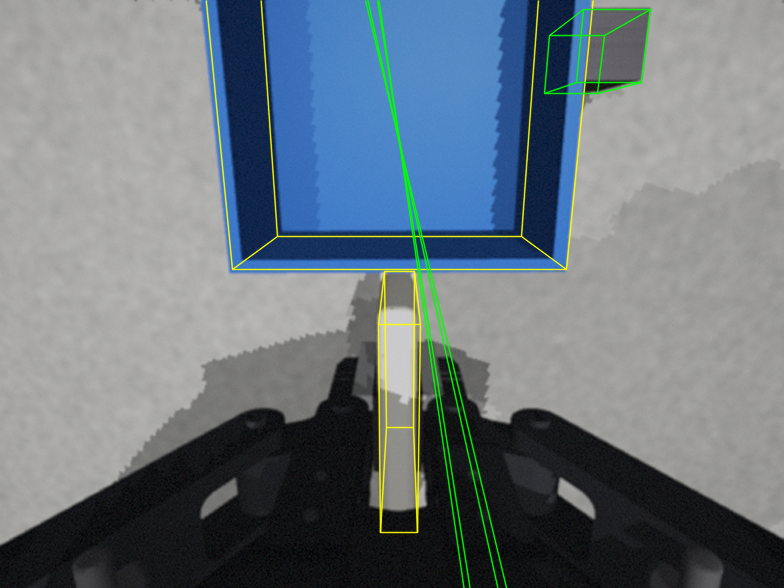

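View pics/w5s.png

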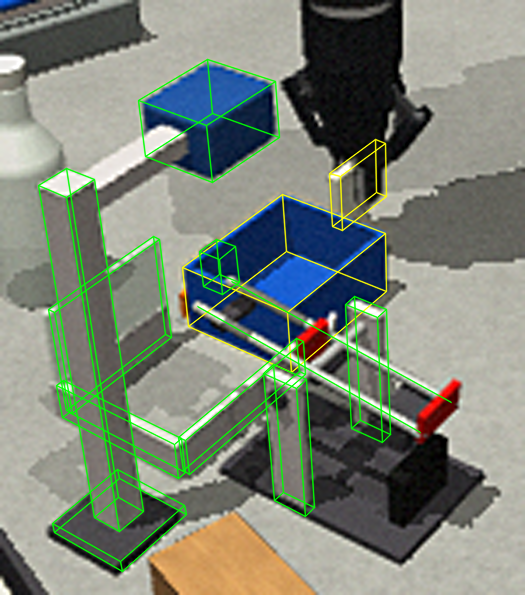

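Call:
{"op": "apply_moves", "data": {
  "commands": [
    [[0,0,0,0.4,0,0,-1],[0,0,0,0.4,0,0,-1],[0,0,0,0.4,0,0,-1],[0,0,0,0.4,0,0,-1],[0,0,0,0,0,0,-1]]
  ]
}}

```text
time_s: 9.4
tcp_pos: [0.5182, -0.1533, 0.0501]
eef_rot: [-3.092, -0.54, -0.001]
force: [1.0, 1.0, 4.7]
opening: 0.106
```

```bash
python3 st.py;python3 look.py w6 .0935
```

```text
9.4 q [-0.289  0.398 -0.255  0.918  0.003  2.507] tcp [ 0.5182 -0.1533  0.0501] F [1.  1.  4.7] op 0.106 qd 0.017
[[0.941, 0.339, 0.0], [0.339, -0.941, 0.003], [0.001, -0.003, -1.0]] yaw of tool y -70.19
tcp in station mm 1.0794518366317867 -167.5243707895609 yaw -70.13463568692165
```

View pics/w6.png

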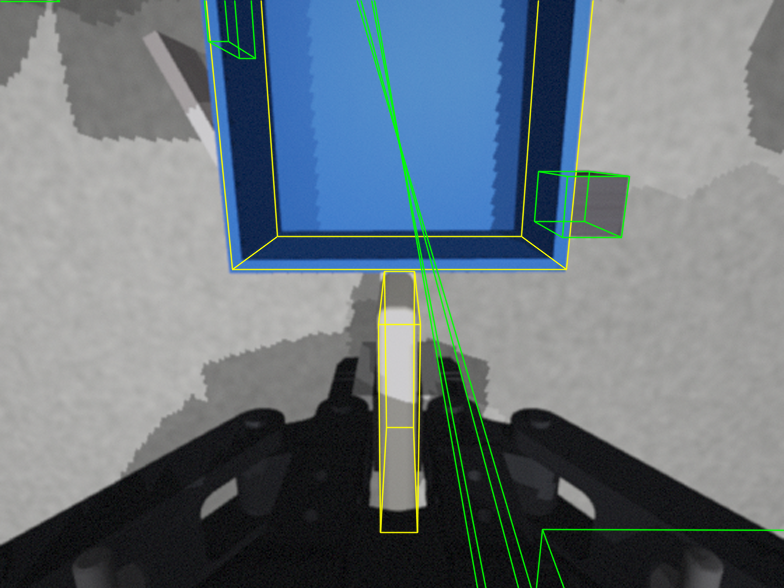

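Call:
{"op": "apply_moves", "data": {
  "commands": [
    [[0,0,0,0.4,0,0,-1],[0,0,0,0.4,0,0,-1],[0,0,0,0.4,0,0,-1],[0,0,0,0.4,0,0,-1],[0,0,0,0.3,0,0,-1],[0,0,0,0,0,0,-1]]
  ]
}}

```text
time_s: 10.1
tcp_pos: [0.5711, -0.1342, 0.0501]
eef_rot: [-3.092, -0.539, -0.0]
force: [-0.3, 0.5, 5.3]
opening: 0.107
```

```bash
python3 st.py;python3 look.py w7 .0935
```

```text
10.1 q [-0.232  0.483 -0.12   0.968  0.003  2.564] tcp [ 0.5711 -0.1342  0.0501] F [-0.3  0.5  5.3] op 0.107 qd 0.019
[[0.941, 0.338, -0.0], [0.338, -0.941, 0.003], [0.001, -0.003, -1.0]] yaw of tool y -70.22
tcp in station mm 1.0418706222134964 -111.38018371350786 yaw -70.15753107064437
```

View pics/w7.png

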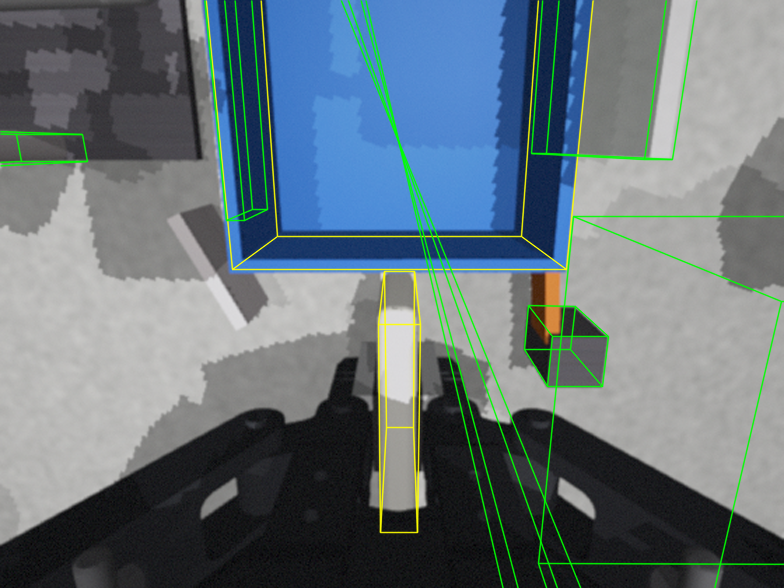

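View pics/w7s.png

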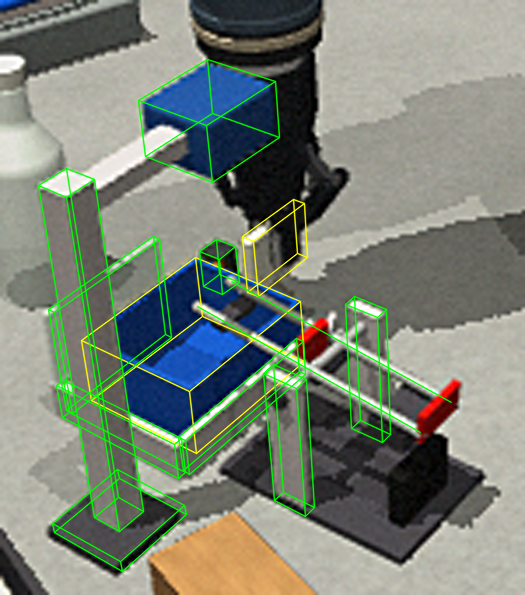

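Call:
{"op": "apply_moves", "data": {
  "commands": [
    [[0,0,0,0.2,0,0,-1],[0,0,0,0.2,0,0,-1],[0,0,0,0.1,0,0,-1],[0,0,0,0,0,0,-1]]
  ]
}}

```text
time_s: 10.6
tcp_pos: [0.5841, -0.1295, 0.0502]
eef_rot: [-3.092, -0.539, 0.001]
force: [-5.4, 0.1, 10.9]
opening: 0.112
```

Call:
{"op": "apply_moves", "data": {
  "commands": [
    [[0,0,0,0.04,0,0,-1],[0,0,0,0.04,0,0,-1],[0,0,0,0,0,0,-1]]
  ]
}}

```text
time_s: 10.9
tcp_pos: [0.5858, -0.1288, 0.0501]
eef_rot: [-3.092, -0.538, 0.002]
force: [-10.0, -0.7, 11.8]
opening: 0.108
```

```bash
python3 st.py;python3 look.py w8 .0935
```

```text
10.9 q [-2.180e-01  5.090e-01 -7.800e-02  9.870e-01  2.000e-03  2.579e+00] tcp [ 0.5858 -0.1288  0.0501] F [-10.   -0.7  11.8] op 0.108 qd 0.002
[[0.941, 0.338, -0.002], [0.338, -0.941, 0.003], [-0.001, -0.003, -1.0]] yaw of tool y -70.26
tcp in station mm 0.9968478681873054 -95.67855387630556 yaw -70.19533161007921
```

View pics/w8.png

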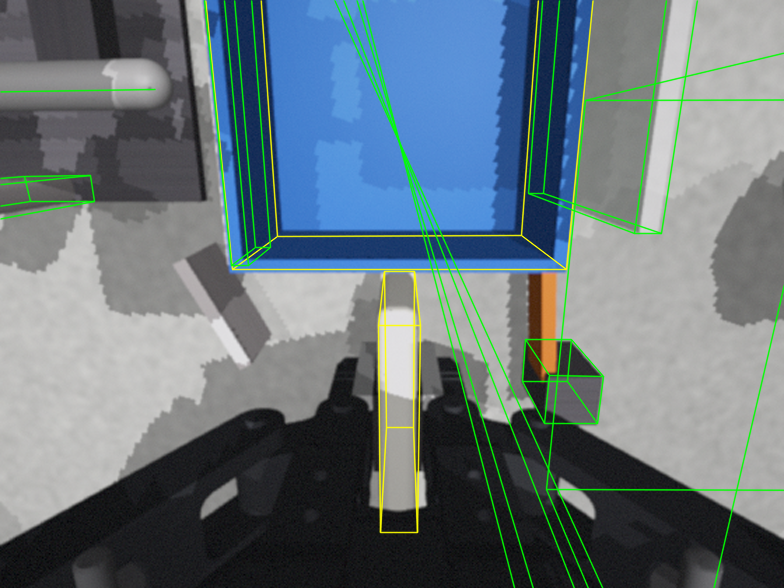

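Call:
{"op": "apply_moves", "data": {
  "commands": [
    [[0,0,0,0.04,0,0,-1],[0,0,0,0,0,0,-1]]
  ]
}}

```text
time_s: 11.2
tcp_pos: [0.5869, -0.1285, 0.0502]
eef_rot: [-3.092, -0.538, 0.002]
force: [-9.2, -0.4, 12.2]
opening: 0.108
```

Call:
{"op": "apply_moves", "data": {
  "commands": [
    [[0,0,0,0.04,0,0,-1],[0,0,0,0,0,0,-1]]
  ]
}}

```text
time_s: 11.4
tcp_pos: [0.5881, -0.1281, 0.0502]
eef_rot: [-3.092, -0.538, 0.002]
force: [-8.5, -0.3, 11.3]
opening: 0.109
```

Call:
{"op": "apply_moves", "data": {
  "commands": [
    [[0,0,0,0.04,0,0,-1],[0,0,0,0,0,0,-1]]
  ]
}}

```text
time_s: 11.6
tcp_pos: [0.5893, -0.1278, 0.0501]
eef_rot: [-3.092, -0.538, 0.002]
force: [-8.4, -1.3, 10.3]
opening: 0.106
```

```bash
python3 st.py;python3 look.py w9 .0935
```

```text
11.6 q [-2.150e-01  5.150e-01 -6.800e-02  9.900e-01  2.000e-03  2.582e+00] tcp [ 0.5893 -0.1278  0.0501] F [-8.4 -1.3 10.3] op 0.106 qd 0.003
[[0.941, 0.338, -0.002], [0.338, -0.941, 0.002], [-0.001, -0.003, -1.0]] yaw of tool y -70.26
tcp in station mm 1.2029248972575228 -92.0151339215171 yaw -70.19972316477586
```

View pics/w9.png

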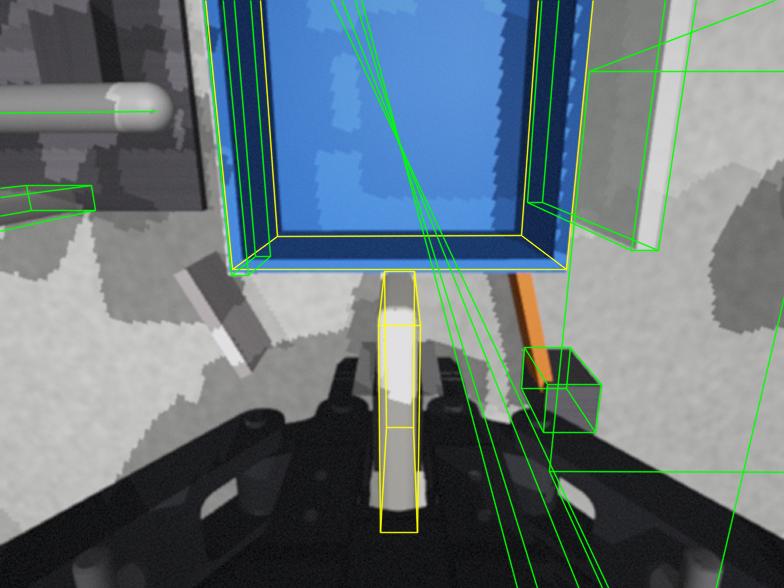

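Call:
{"op": "apply_moves", "data": {
  "commands": [
    [[0,0,0,0.04,0,0,-1],[0,0,0,0,0,0,-1]]
  ]
}}

```text
time_s: 11.9
tcp_pos: [0.5893, -0.1278, 0.0501]
eef_rot: [-3.093, -0.538, 0.005]
force: [-17.9, -4.6, 17.0]
opening: 0.109
```

Call:
{"op": "apply_moves", "data": {
  "commands": [
    [[0,0,0,0.04,0,0,-1],[0,0,0,0,0,0,-1]]
  ]
}}

```text
time_s: 12.1
tcp_pos: [0.5893, -0.1278, 0.0501]
eef_rot: [-3.093, -0.537, 0.009]
force: [-26.6, -8.2, 24.2]
opening: 0.112
```

Call:
{"op": "apply_moves", "data": {
  "commands": [
    [[0,0,0,-0.07,0,0,-1],[0,0,0,0,0,0,-1],[0,0,0,0,0,0,-0.3],[0,0,0,0,0,0,-0.3],[0,0,0,0,0,0,-0.3],[0,0,0,0,0,-0.5,-0.3],[0,0,0,0,0,-1,-0.3],[0,0,0,0,0,-1,-0.3],[0,0,0,0,0,0,-0.3]]
  ]
}}

```text
time_s: 13.0
tcp_pos: [0.5924, -0.128, 0.1289]
eef_rot: [-3.094, -0.54, -0.009]
force: [0.9, 0.1, -0.0]
opening: 0.348
```

```bash
python3 st.py;python3 look.py w10 .0935
```

```text
13.0 q [-0.214  0.462  0.056  1.16   0.003  2.582] tcp [ 0.5924 -0.128   0.1289] F [ 0.9  0.1 -0. ] op 0.348 qd 0.07
[[0.941, 0.339, 0.005], [0.339, -0.941, 0.002], [0.006, -0.0, -1.0]] yaw of tool y -70.21
tcp in station mm 2.422620051466408 -89.17846174466474 yaw -70.14624479972154
```

View pics/w10.png

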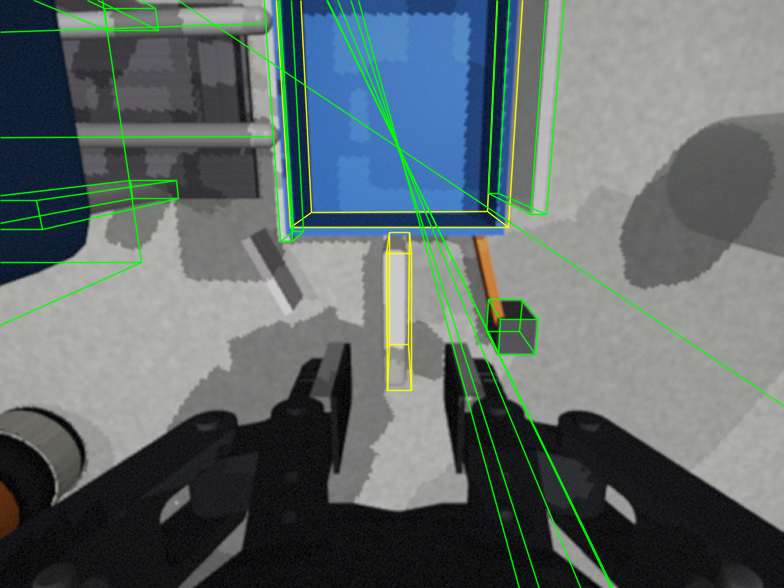

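View pics/w10s.png

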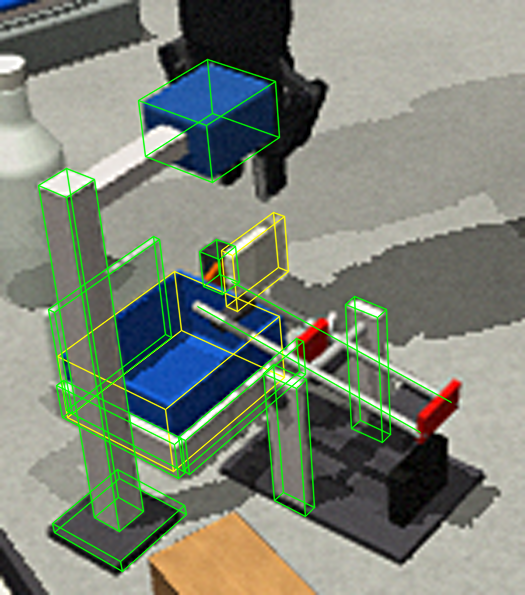

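Call:
{"op": "apply_moves", "data": {
  "commands": [
    [[0,0,0,-1,0,0,1],[0,0,0,-1,0,0,1],[0,0,-0.047,-0.5,0,-0.4,1],[0,0,-0.047,0,0,-0.4,1],[0,0,-0.047,0,0,-0.4,1],[0,0,-0.047,0,0,-0.4,1],[0,0,-0.047,0,0,-0.4,1],[0,0,-0.047,0,0,-0.4,1],[0,0,-0.047,0,0,-0.4,1],[0,0,-0.047,0,0,-0.4,1],[0,0,-0.047,0,0,-0.4,1],[0,0,-0.047,0,0,-0.3,1],[0,0,-0.047,0,0,0,1],[0,0,-0.047,0,0,0,1],[0,0,-0.047,0,0,0,1],[0,0,-0.047,0,0,0,1],[0,0,-0.047,0,0,0,1],[0,0,-0.047,0,0,0,1],[0,0,0,0,0,0,1]]
  ]
}}

```text
time_s: 15.0
tcp_pos: [0.5194, -0.1533, 0.2407]
eef_rot: [-0.671, -3.066, -0.005]
force: [-0.6, -0.6, 0.2]
opening: 0.999
```

```bash
python3 st.py
```

```text
15.0 q [-0.289  0.302  0.106  1.378  0.003  0.142] tcp [ 0.5194 -0.1533  0.2407] F [-0.6 -0.6  0.2] op 0.999 qd 0.191
[[-0.909, 0.418, -0.002], [0.418, 0.909, 0.004], [0.004, 0.002, -1.0]] yaw of tool y 65.31
```

Call:
{"op": "apply_moves", "data": {
  "commands": [
    [[0,0,0,0.36,0.89,0,1],[0,0,0,0.36,0.89,0,1],[0,0,0,0.36,0.89,0,1],[0,0,0,0.36,0.89,0,1],[0,0,0,0.36,0.89,0,1],[0,0,0,0.36,0.89,0,1],[0,0,0,0.36,0.89,0,1],[0,0,0,0.36,0.89,0,1],[0,0,0,0.36,0.89,0,1],[0,0,0,0.36,0.89,0,1],[0,0,0,0.36,0.89,0,1],[0,0,0,0.36,0.89,0.3,1],[0,0,0,0.36,0.89,0.3,1],[0,0,0,0.36,0.89,0.3,1],[0,0,-0.038,0.36,0.89,0.3,1],[0,0,0,0,0,0,1],[0,0,0,0,0,0,1]]
  ]
}}

```text
time_s: 16.7
tcp_pos: [0.5406, 0.2784, 0.2063]
eef_rot: [-0.497, -3.1, -0.003]
force: [-0.8, -0.7, 0.6]
opening: 1.003
```

```bash
python3 st.py
python3 - <<'E'
from h import *
from model import *
from bench import eyes,telemetry
import pickle
o=telemetry.get_obs(); c=eyes.camera("wrist"); pickle.dump((o,c),open("w11.pkl","wb"))
C=wristcal(c,o)
rk=box(-120,120,-37,37,0,30)
overlay(c["frame"],C,[([.4688,.3061,np.radians(-17.8)],rk,(0,255,0))],(0,0,560,420),1.4,"pics/w11.png")
print(proj(C,[[.5432,.2824,.0545],[.4683,.3058,.0545]])*1.4)
E
```

```text
16.7 q [0.474 0.447 0.23  1.354 0.003 0.792] tcp [0.5406 0.2784 0.2063] F [-0.8 -0.7  0.6] op 1.003 qd 0.026
[[-0.95, 0.312, -0.002], [0.312, 0.95, 0.002], [0.002, 0.002, -1.0]] yaw of tool y 71.8
[[403.77117207 263.94187505]
 [402.27230497 134.69518777]]
```

View pics/w11.png

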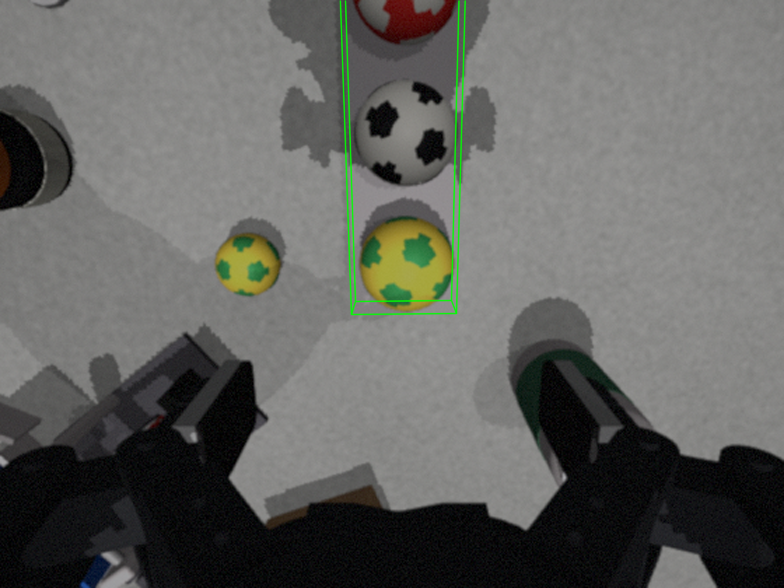

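Run:
```python
from fit import *
for uv,z in [((162,152),.12),((162,166),0.0),((186,205),.055)]: print(unproj(CT,uv,z).round(3))
import pickle
o,c=pickle.load(open("w11.pkl","rb"));CW=wristcal(c,o)
# yellow by color
hsv=cv2.cvtColor(c["frame"],cv2.COLOR_BGR2HSV)[140:235,245:340]
m=cv2.inRange(hsv,(20,80,50),(80,255,255));h=cv2.convexHull(max(cv2.findContours(m,0,2)[0],key=cv2.contourArea));e=cv2.minEnclosingCircle(h);print(e)
uw=(e[0][0]+245,e[0][1]+140)
print(tri([CT,CS,CW],[(185.5,204.83),(368.95,314.93),uw]).round(4),tri([CS,CW],[(368.95,314.93),uw]).round(4),tri([CT,CW],[(185.5,204.83),uw]).round(4),unproj(CW,uw,.055).round(4))
```

```text
[0.69  0.347 0.12 ]
[0.681 0.376 0.   ]
[0.543 0.28  0.055]
((44.90577697753906, 48.08817672729492), 33.965431213378906)
[0.5432 0.283  0.0535] [0.5432 0.2839 0.0545] [0.5453 0.2833 0.0456] [0.5431 0.2838 0.055 ]
```

Call:
{"op": "apply_moves", "data": {
  "commands": [
    [[0,0,0,-0.03,0.2,0.3,1],[0,0,0,0,0,0.9,1],[0,0,0,0,0,0.9,1],[0,0,0,0,0,0.9,1],[0,0,0,0,0,0.9,1],[0,0,0,0,0,0.9,1],[0,0,0,0,0,0.6,1],[0,0,0,0,0,0.25,1],[0,0,0,0,0,0,1]]
  ],
  "grip_force": 25
}}

```text
time_s: 17.65
tcp_pos: [0.5433, 0.2836, 0.0371]
eef_rot: [-0.494, -3.101, -0.004]
force: [-0.1, -0.6, 0.6]
opening: 1.0
```

```bash
python3 st.py
python3 - <<'E'
from h import *
from bench import eyes
c=eyes.camera("wrist"); cv2.imwrite("pics/w12.png",cv2.resize(c["frame"],None,fx=1.4,fy=1.4))
E
```

```text
17.65 q [ 0.479  0.543 -0.057  0.971  0.003  0.795] tcp [0.5433 0.2836 0.0371] F [-0.1 -0.6  0.6] op 1.0 qd 0.034
[[-0.951, 0.311, -0.002], [0.311, 0.951, 0.003], [0.002, 0.002, -1.0]] yaw of tool y 71.91
```

View pics/w12.png

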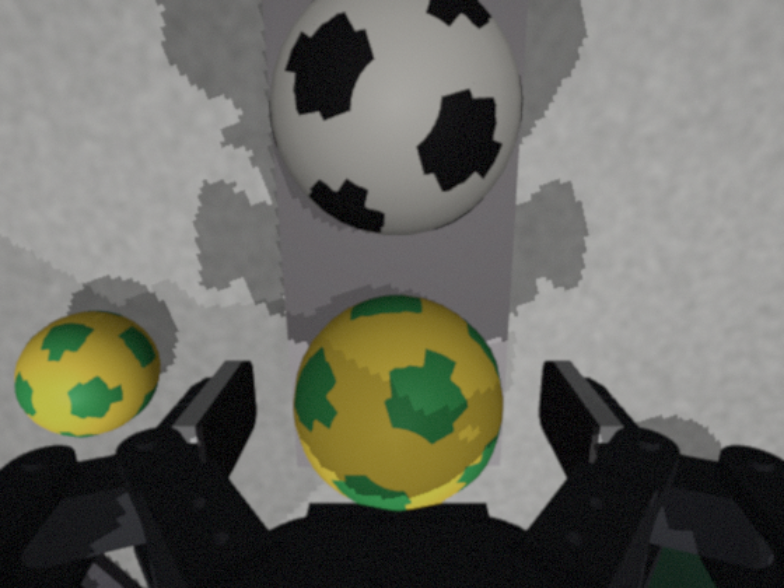

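Call:
{"op": "apply_moves", "data": {
  "commands": [
    [[0,0,0,0,0,0,-1],[0,0,0,0,0,0,-1],[0,0,0,0,0,0,-1],[0,0,0,0,0,0,-1],[0,0,0,0,0,0,-1],[0,0,0,0,0,-0.3,-1],[0,0,0,0,0,-0.6,-1],[0,0,0,0,0,-1,-1],[0,0,0,0,0,-1,-1],[0,0,0,0,0,-1,-1],[0,0,0,0,0,-1,-1],[0,0,0,0,0,-1,-1],[0,0,0,0,0,0,-1]]
  ],
  "grip_force": 25
}}

```text
time_s: 19.0
tcp_pos: [0.5452, 0.2845, 0.22]
eef_rot: [0.491, 3.098, 0.012]
force: [-0.2, -0.0, -0.9]
opening: 0.692
```

```bash
python3 st.py
python3 - <<'E'
from h import *
from bench import eyes
c=eyes.camera("wrist"); cv2.imwrite("pics/w13.png",cv2.resize(c["frame"],None,fx=1.4,fy=1.4))
E
```

```text
19.0 q [0.479 0.453 0.273 1.383 0.003 0.794] tcp [0.5452 0.2845 0.22  ] F [-0.2 -0.  -0.9] op 0.692 qd 0.089
[[-0.951, 0.309, 0.006], [0.309, 0.951, 0.007], [-0.004, 0.008, -1.0]] yaw of tool y 71.99
```

View pics/w13.png

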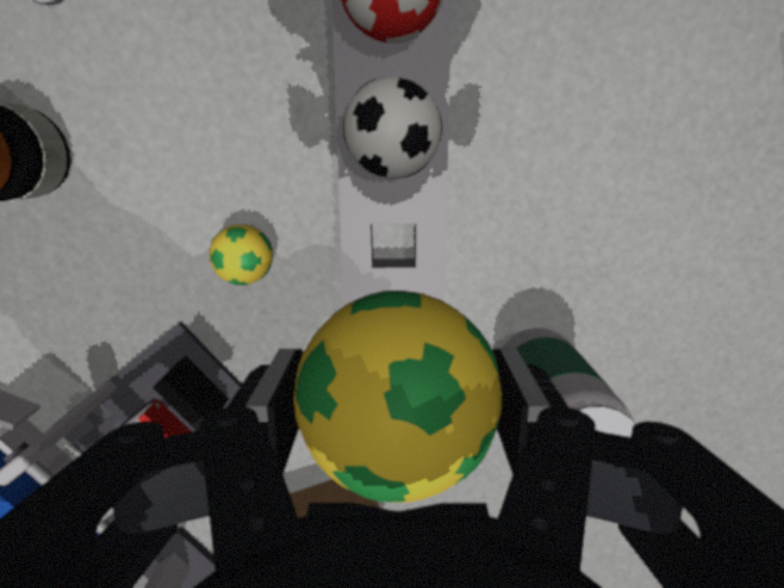

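Call:
{"op": "apply_moves", "data": {
  "commands": [
    [[0,0,0.042,0,0,-0.3,-1],[0,0,0.042,0,0,-0.3,-1],[0,0,0.042,0,0,-0.3,-1],[0,0,0.042,0,0,-0.3,-1],[0,0,0.042,0,0,0,-1],[0,0,0.04,0,0,0,-1],[0,0,0.04,0,0,0,-1],[0,-0.04,0,0,0,0,-1],[0,-0.046,0,0,0,0,-1],[0,-0.046,0,0,0,0,-1],[0,-0.046,0,0,0,0,-1],[0,-0.044,0,0,0,0,-1],[0,0,0,0,0,0,-1],[0,0,0,0,0,0,-1]]
  ]
}}

```text
time_s: 20.45
tcp_pos: [0.5435, 0.2841, 0.2495]
eef_rot: [1.451, 2.067, -0.525]
force: [-0.5, 0.6, 0.1]
opening: 0.684
```

```bash
python3 st.py
cat > plan.py <<'E'
import sys
from h import *
from bench import telemetry
o=telemetry.get_obs();M=R.from_rotvec(o["eef_rot"]).as_matrix()
S0=np.array([.6768,-.0950]);a=np.radians(-70.2);X=np.array([np.cos(a),np.sin(a),0]);Y=np.array([-np.sin(a),np.cos(a),0]);Z=np.array([0,0,1.])
off=np.array([0,0,-.0174])
ball=o["tcp_pos"]+M@off
d=ball-np.r_[S0,0]
print("ball station",[round(1000*d@X,1),round(1000*d@Y,1),round(1000*ball[2],1)])
L=np.radians(40);zt=np.sin(L)*X-np.cos(L)*Z;yt=Y;xt=np.cross(yt,zt);Mt=np.c_[xt,yt,zt]
rv=R.from_matrix(M.T@Mt).as_rotvec()/np.pi;print("turn left (norm)",rv.round(4))
if len(sys.argv)>3:
    t=np.array([float(v) for v in sys.argv[1:4]])/1000
    tg=np.r_[S0,0]+t[0]*X+t[1]*Y+t[2]*Z
    print("shift in tool units (x30mm):",(M.T@(tg-ball)/.03).round(3), " in target tool:",(Mt.T@(tg-ball)/.03).round(3))
E
python3 plan.py -160 0 250
```

```text
20.45 q [ 0.784  0.717  0.585  1.778 -0.616  2.116] tcp [0.5435 0.2841 0.2495] F [-0.5  0.6  0.1] op 0.684 qd 0.052
[[-0.262, 0.941, 0.216], [0.724, 0.34, -0.601], [-0.638, -0.001, -0.77]] yaw of tool y 19.85
ball station [np.float64(-413.0), np.float64(3.0), np.float64(262.9)]
turn left (norm) [-0.0001 -0.0018  0.0005]
shift in tool units (x30mm): [-6.215 -0.106  5.715]  in target tool: [-6.182 -0.099  5.751]
```

Call:
{"op": "apply_moves", "data": {
  "commands": [
    [[0,0,0,-0.69,-0.01,0.64,-1],[0,0,0,-0.69,-0.01,0.64,-1],[0,0,0,-0.69,-0.01,0.64,-1],[0,0,0,-0.69,-0.01,0.64,-1],[0,0,0,-0.69,-0.01,0.64,-1],[0,0,0,-0.69,-0.01,0.64,-1],[0,0,0,-0.69,-0.01,0.64,-1],[0,0,0,-0.69,-0.01,0.64,-1],[0,0,0,-0.69,-0.01,0.6,-1],[0,0,0,0,0,0,-1],[0,0,0,0,0,0,-1]]
  ]
}}

```text
time_s: 21.55
tcp_pos: [0.6269, 0.0431, 0.2396]
eef_rot: [1.455, 2.062, -0.521]
force: [-0.5, 0.4, -0.2]
opening: 0.685
```

```bash
python3 st.py; python3 plan.py -91.5 0 152
cat > look2.py <<'E'
import sys
from h import *
from model import *
from bench import eyes,telemetry
import pickle
n=sys.argv[1]
o=telemetry.get_obs(); c=eyes.camera("wrist"); pickle.dump((o,c),open(n+".pkl","wb"))
C=wristcal(c,o); M=R.from_rotvec(o["eef_rot"]).as_matrix()
ball=o["tcp_pos"]+M@[0,0,-.0174]
ps=[.6768,-.0950,np.radians(-70.2)]
it=[(ps,station(),(0,255,0))]
overlay(c["frame"],C,it,(0,0,560,420),1.4,"pics/"+n+".png")
for k,roi,s in (("scene",(170,170,320,300),5),("top",(230,110,350,200),6)):
    c=eyes.camera(k);C=cal(c);overlay(c["frame"],C,it,roi,s,"pics/"+n+k[0]+".png")
    im=cv2.imread("pics/"+n+k[0]+".png"); q=((proj(C,ball)[0]-roi[:2]+.5)*s).astype(int); d=np.linalg.norm(C[1]@ball+C[2]); cv2.circle(im,tuple(map(int,q)),int(.03*C[0][0,0]/d*s),(255,0,255),1); cv2.imwrite("pics/"+n+k[0]+".png",im)
E
python3 look2.py w14
```

```text
21.55 q [ 0.395  0.46   0.149  1.3   -0.692  1.638] tcp [0.6269 0.0431 0.2396] F [-0.5  0.4 -0.2] op 0.685 qd 0.034
[[-0.257, 0.942, 0.217], [0.726, 0.336, -0.6], [-0.638, 0.004, -0.77]] yaw of tool y 19.65
ball station [np.float64(-157.9), np.float64(-0.2), np.float64(253.0)]
turn left (norm) [ 0.0004 -0.0018 -0.0014]
shift in tool units (x30mm): [0.446 0.    4.006]  in target tool: [0.468 0.008 4.004]
```

View pics/w14.png

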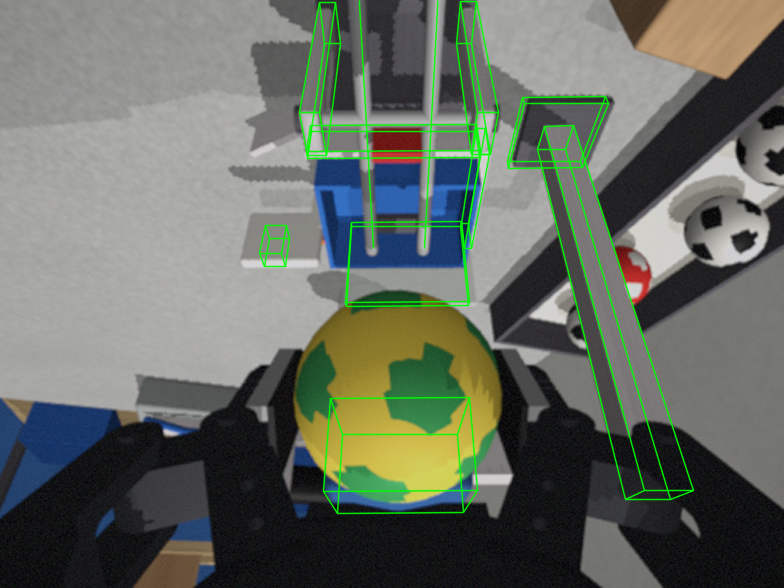

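View pics/w14s.png

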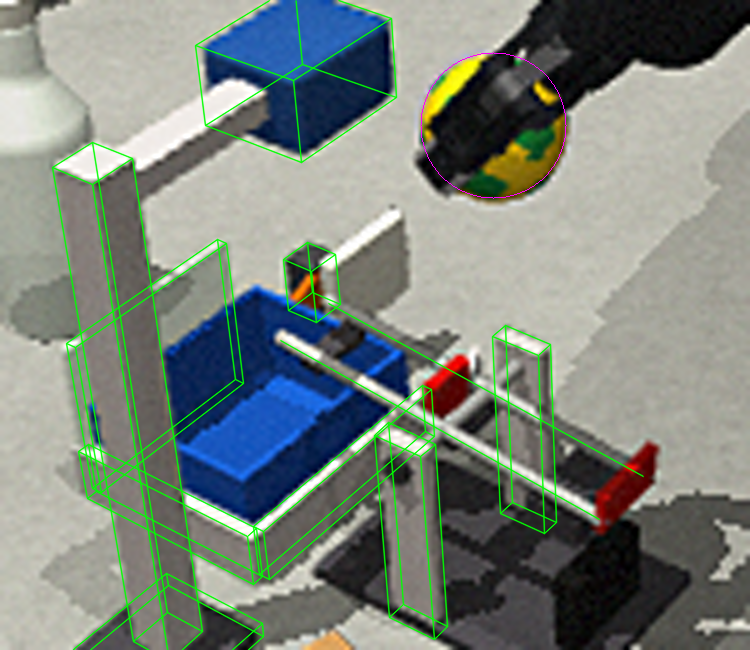

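View pics/w14t.png

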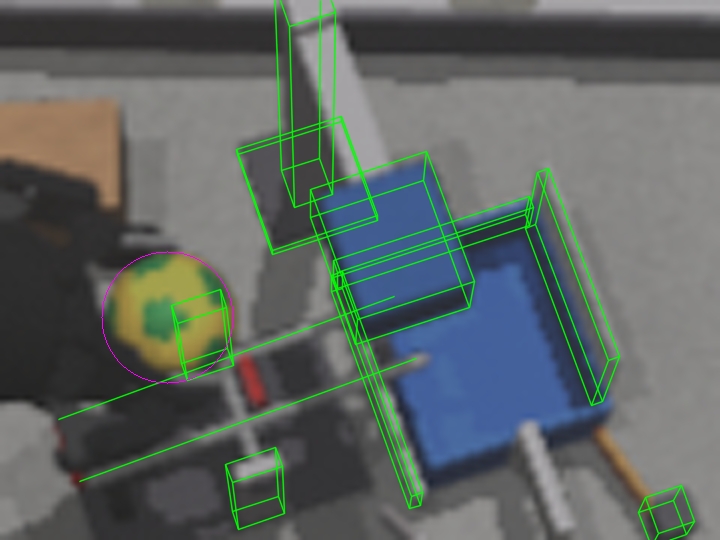

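Run:
```python
from h import *
from model import *
import pickle
o,c=pickle.load(open("w14.pkl","rb"));C=wristcal(c,o)
ps=[.6768,-.0950,np.radians(-70.2)]
def rp(s,y,h): return (-135+s*np.cos(.12)-h*np.sin(.12),y,95+s*np.sin(.12)+h*np.cos(.12))
f=c["frame"];x0,y0,s=190,60,6
im=cv2.resize(cv2.convertScaleAbs(f[y0:y0+95,x0:x0+130],alpha=1.3),None,fx=s,fy=s,interpolation=cv2.INTER_CUBIC)
P=[rp(15.5,-13,16),rp(15.5,13,16),rp(15.5,13,4),rp(15.5,-13,4),rp(95,-17,0),rp(95,17,0),rp(0,-17,0),rp(0,17,0)]
q=((proj(C,place(ps,P))-[x0,y0]+.5)*s-.5).round().astype(int)
cv2.polylines(im,[q[:4].reshape(-1,1,2)],True,(0,255,0),1)
for p in q[4:]: cv2.circle(im,tuple(map(int,p)),3,(0,255,255),-1)
cv2.imwrite("pics/z3.png",im);print(q)
```

```text
[[462 333]
 [676 332]
 [672 276]
 [465 277]
 [460 706]
 [678 705]
 [428 147]
 [709 146]]
```

View pics/z3.png

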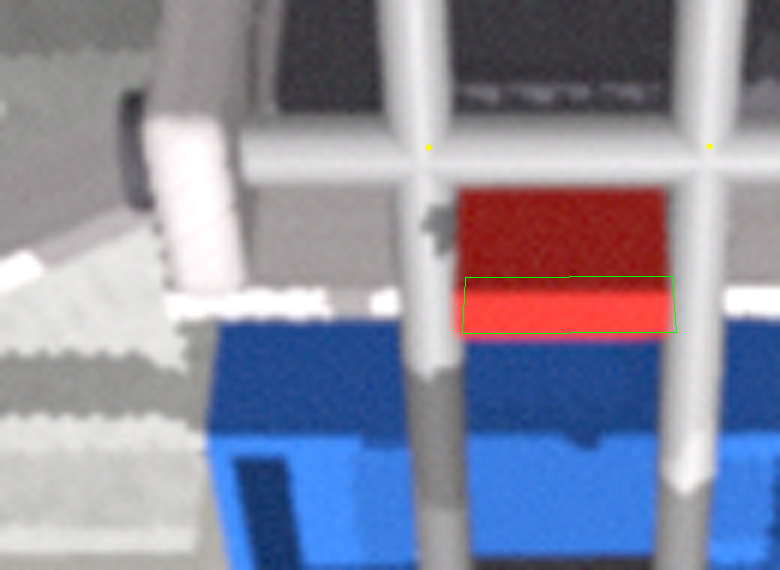

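```bash
python3 - <<'E'
from h import *
import pickle
o,c=pickle.load(open("w14.pkl","rb"));K,_,_=cal(c);Mt=np.array(c["mount"])
# silhouette of sphere for candidate offsets
th=np.linspace(0,2*np.pi,60)
for ox,oz in[(0,-.0174),(.002,-.0174),(0,-.0194),(-.002,-.0174)]:
    p=np.linalg.inv(Mt)@[ox,0,oz,1];p=p[:3];d=np.linalg.norm(p);n=p/d
    u=np.cross(n,[1,0,0]);u/=np.linalg.norm(u);v=np.cross(n,u);r=.03
    cc=p*(1-r*r/d/d);rr=r*np.sqrt(1-r*r/d/d)
    q=(cc+rr*(np.outer(np.cos(th),u)+np.outer(np.sin(th),v)))@K.T;q=q[:,:2]/q[:,2:]*1.4
    print(ox,oz,q.min(0).round(0),q.max(0).round(0))
E
python3 plan.py -90.5 -0.5 152
```

```text
0 -0.0174 [295. 289.] [504. 504.]
0.002 -0.0174 [295. 282.] [504. 497.]
0 -0.0194 [293. 291.] [506. 509.]
-0.002 -0.0174 [295. 295.] [504. 510.]
ball station [np.float64(-159.7), np.float64(0.4), np.float64(252.1)]
turn left (norm) [ 0.0005 -0.0015 -0.0004]
shift in tool units (x30mm): [ 0.359 -0.036  4.04 ]  in target tool: [ 0.378 -0.03   4.039]
```

Call:
{"op": "apply_moves", "data": {
  "commands": [
    [[0,0,0,0.06,-0.01,0.6,-1],[0,0,0,0.06,0,0.7,-1],[0,0,0,0.06,-0.01,0.7,-1],[0,0,0,0.06,0,0.7,-1],[0,0,0,0.06,-0.01,0.7,-1],[0,0,0,0.06,0,0.6,-1],[0,0,0,0,0,0,-1],[0,0,0,0,0,0,-1]]
  ]
}}

```text
time_s: 22.5
tcp_pos: [0.6493, -0.0195, 0.1394]
eef_rot: [1.451, 2.065, -0.524]
force: [-0.7, 0.3, -0.6]
opening: 0.682
```

```bash
python3 st.py; python3 plan.py -90.5 -0.5 133;python3 look2.py w15
```

```text
22.5 q [ 0.285  0.491 -0.064  0.965 -0.692  1.492] tcp [ 0.6493 -0.0195  0.1394] F [-0.7  0.3 -0.6] op 0.682 qd 0.015
[[-0.26, 0.941, 0.217], [0.723, 0.339, -0.602], [-0.64, 0.001, -0.769]] yaw of tool y 19.82
ball station [np.float64(-91.5), np.float64(-0.3), np.float64(152.8)]
turn left (norm) [ 0.0003 -0.0013 -0.0001]
shift in tool units (x30mm): [ 0.397 -0.006  0.528]  in target tool: [ 0.399 -0.006  0.527]
```

View pics/w15.png

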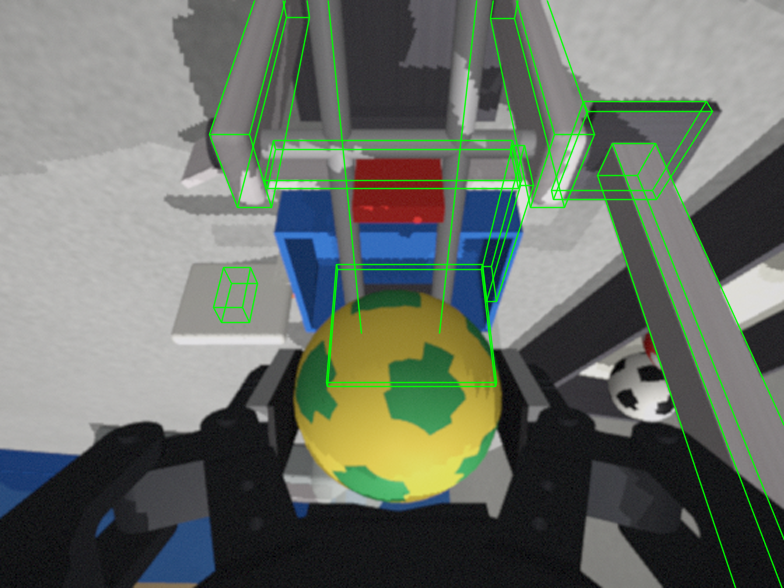

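View pics/w15s.png

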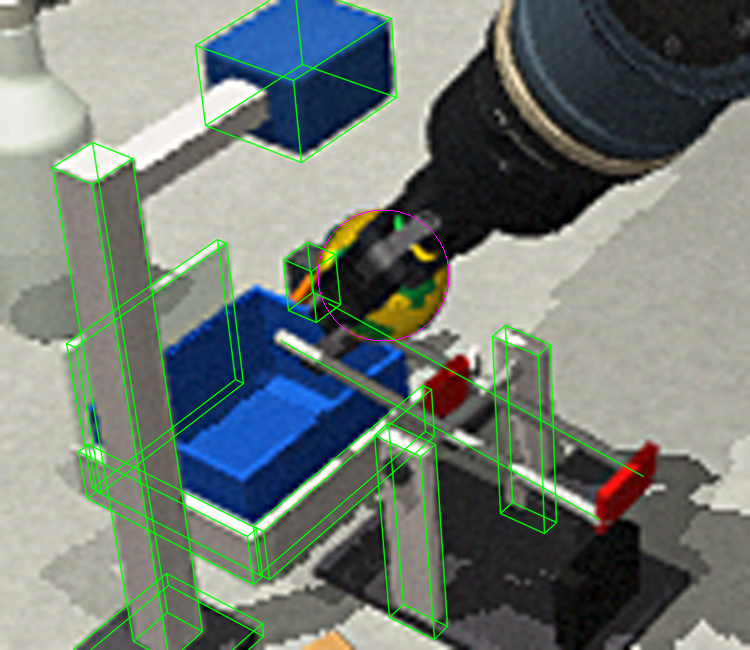

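Call:
{"op": "apply_moves", "data": {
  "commands": [
    [[0,0,0,0.1,-0.01,0.12,-1],[0,0,0,0.1,0,0.13,-1],[0,0,0,0.1,0,0.13,-1],[0,0,0,0.08,0,0.12,-1],[0,0,0,0,0,0,-1],[0,0,0,0,0,0,-1]]
  ]
}}

```text
time_s: 23.25
tcp_pos: [0.6493, -0.0211, 0.1201]
eef_rot: [1.451, 2.064, -0.525]
force: [0.8, -0.6, -1.3]
opening: 0.687
```

```bash
python3 st.py; python3 plan.py -90.5 -0.5 131;python3 look2.py w16
```

```text
23.25 q [ 0.283  0.506 -0.093  0.92  -0.693  1.49 ] tcp [ 0.6493 -0.0211  0.1201] F [ 0.8 -0.6 -1.3] op 0.687 qd 0.005
[[-0.26, 0.941, 0.217], [0.723, 0.339, -0.602], [-0.64, 0.0, -0.769]] yaw of tool y 19.79
ball station [np.float64(-90.0), np.float64(-0.9), np.float64(133.5)]
turn left (norm) [ 0.0001 -0.0012 -0.0001]
shift in tool units (x30mm): [0.066 0.012 0.052]  in target tool: [0.066 0.013 0.052]
```

View pics/w16.png

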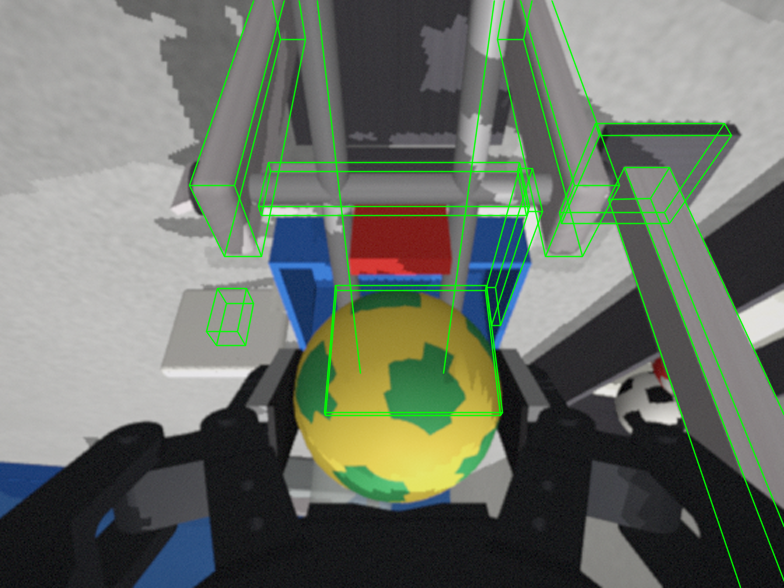

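View pics/w16s.png

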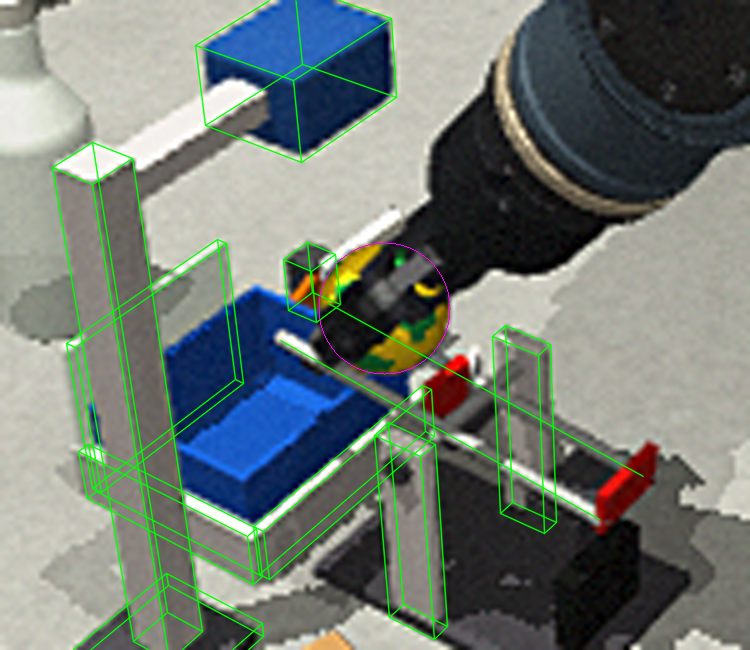

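Call:
{"op": "apply_moves", "data": {
  "commands": [
    [[0,0,0,0.02,0.015,0.03,-1],[0,0,0,0,0,0,-1],[0,0,0,0.02,0,0.025,-1],[0,0,0,0,0,0,-1],[0,0,0,0,0,0,-1]]
  ]
}}

```text
time_s: 23.9
tcp_pos: [0.6498, -0.021, 0.1182]
eef_rot: [1.451, 2.064, -0.524]
force: [0.2, 0.1, -0.2]
opening: 0.688
```

```bash
python3 st.py; python3 plan.py -90.5 -0.5 131
python3 - <<'E'
from h import *
from bench import eyes
c=eyes.camera("scene"); crop(c["frame"],200,190,310,280,"pics/s17.png",7)
E
```

```text
23.9 q [ 0.283  0.508 -0.094  0.916 -0.693  1.489] tcp [ 0.6498 -0.021   0.1182] F [ 0.2  0.1 -0.2] op 0.688 qd 0.001
[[-0.26, 0.941, 0.217], [0.723, 0.339, -0.602], [-0.64, 0.001, -0.768]] yaw of tool y 19.8
ball station [np.float64(-89.9), np.float64(-0.3), np.float64(131.6)]
turn left (norm) [ 0.0002 -0.0012 -0.0002]
shift in tool units (x30mm): [ 0.027 -0.007  0.003]  in target tool: [ 0.027 -0.007  0.003]
```

View pics/s17.png

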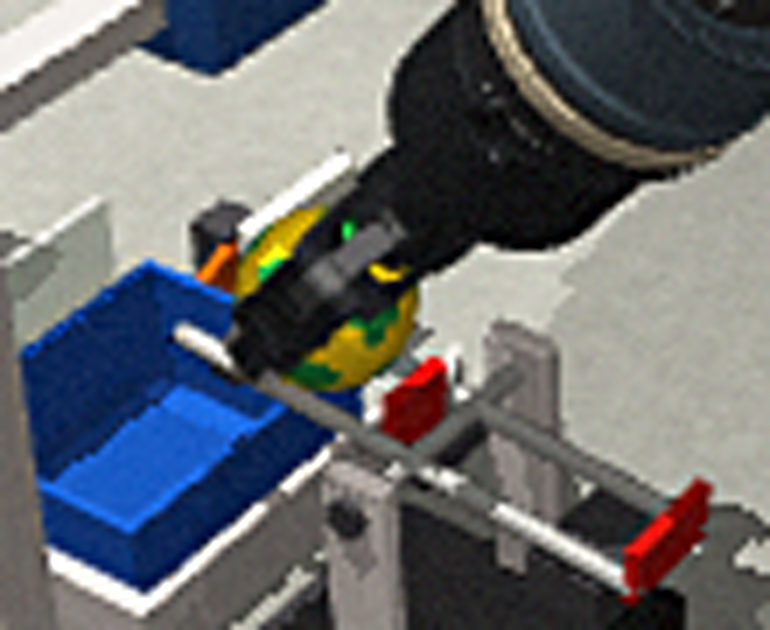

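Call:
{"op": "apply_moves", "data": {
  "commands": [
    [[0,0,0,0.037,0,0.003,-1],[0,0,0,0,0,0,-1],[0,0,0,0,0,0,-1]]
  ]
}}

```text
time_s: 24.25
tcp_pos: [0.6495, -0.0202, 0.1174]
eef_rot: [1.451, 2.064, -0.524]
force: [0.1, 0.5, -0.3]
opening: 0.686
```

```bash
python3 plan.py -90.5 -0.5 130.5; python3 st.py
```

```text
ball station [np.float64(-90.7), np.float64(-0.3), np.float64(130.8)]
turn left (norm) [ 0.0002 -0.0012 -0.0001]
shift in tool units (x30mm): [-0.    -0.005  0.012]  in target tool: [-0.    -0.005  0.012]
24.25 q [ 0.284  0.509 -0.095  0.916 -0.693  1.491] tcp [ 0.6495 -0.0202  0.1174] F [ 0.1  0.5 -0.3] op 0.686 qd 0.002
[[-0.26, 0.941, 0.217], [0.723, 0.339, -0.602], [-0.64, 0.001, -0.768]] yaw of tool y 19.8
```

Call:
{"op": "apply_moves", "data": {
  "commands": [
    [[0,0,0,0,0,0,1],[0,0,0,0,0,0,1],[0,0,0,0,0,-0.1,1],[0,0,0,0,0,-0.5,1],[0,0,0,0,0,-0.8,1],[0,0,0,0,0,-1,1],[0,0,0,0,0,-1,1],[0,0,0,0,0,-1,1],[0,0,0,0,0,0,1],[0,0,0,0,0,0,1]]
  ]
}}

```text
time_s: 25.25
tcp_pos: [0.6211, 0.0597, 0.219]
eef_rot: [1.45, 2.064, -0.523]
force: [-0.5, -0.8, -0.4]
opening: 1.004
```

```bash
python3 st.py; python3 look2.py w18
```

```text
25.25 q [ 0.424  0.477  0.123  1.28  -0.692  1.672] tcp [0.6211 0.0597 0.219 ] F [-0.5 -0.8 -0.4] op 1.004 qd 0.03
[[-0.26, 0.941, 0.218], [0.723, 0.339, -0.601], [-0.64, 0.002, -0.769]] yaw of tool y 19.84
```

View pics/w18.png

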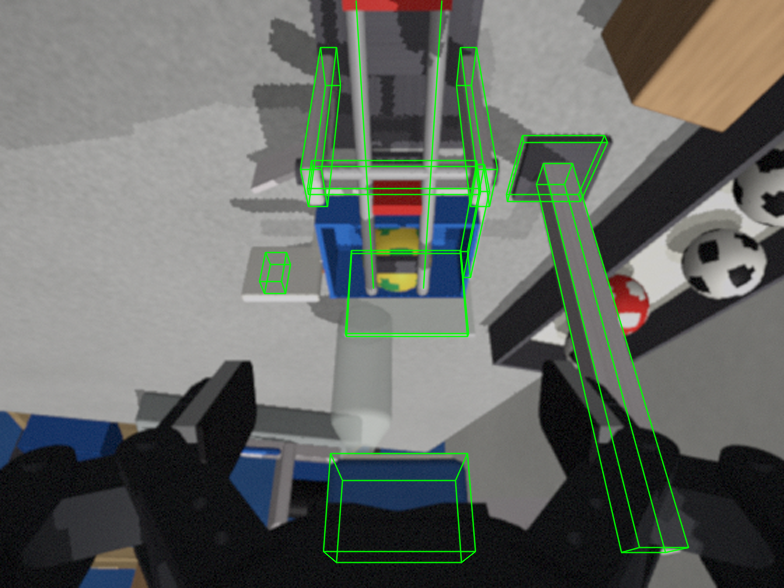

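View pics/w18s.png

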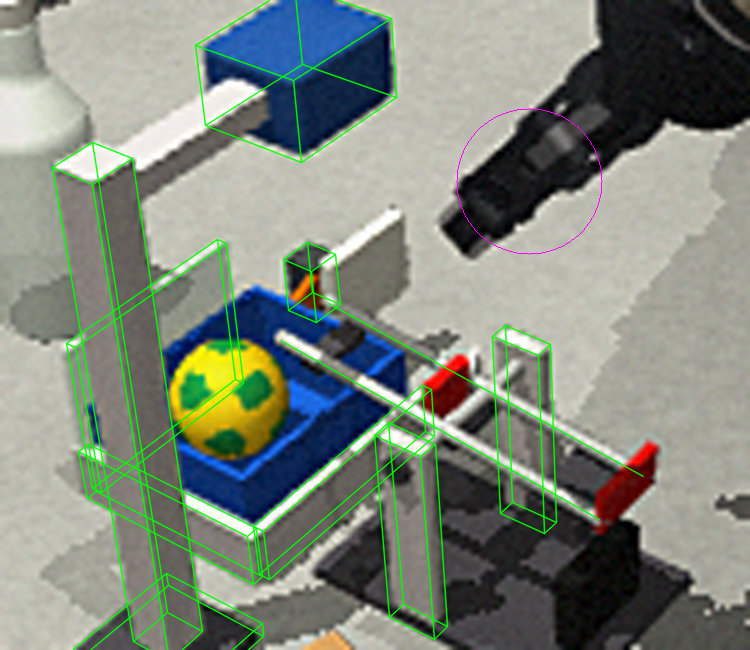

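Ball in the bin, rocker back at rest. I'll let it settle and back off a little, then check once more.

Call:
{"op": "apply_moves", "data": {
  "commands": [
    [[0,0,0,0,0,-0.5,1],[0,0,0,0,0,-0.5,1],[0,0,0,0,0,0,1],[0,0,0,0,0,0,1],[0,0,0,0,0,0,1],[0,0,0,0,0,0,1],[0,0,0,0,0,0,1],[0,0,0,0,0,0,1],[0,0,0,0,0,0,1],[0,0,0,0,0,0,1],[0,0,0,0,0,0,1],[0,0,0,0,0,0,1]]
  ]
}}

```text
time_s: 26.6
tcp_pos: [0.6143, 0.0773, 0.2419]
eef_rot: [1.451, 2.064, -0.524]
force: [-0.1, -0.3, 0.0]
opening: 1.001
```

Run:
```python
from h import *
from bench import eyes
a=eyes.camera("scene")["frame"]; b=eyes.camera("top")["frame"]
x=cv2.resize(a[160:310,160:330],None,fx=3,fy=3,interpolation=cv2.INTER_CUBIC); cv2.imwrite("pics/f1.png",x)
crop(b,230,110,350,210,"pics/f2.png",5)
```

```text
(no output)
```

View pics/f1.png

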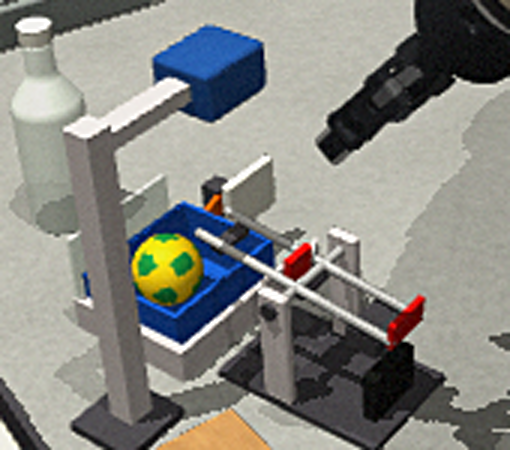

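View pics/f2.png

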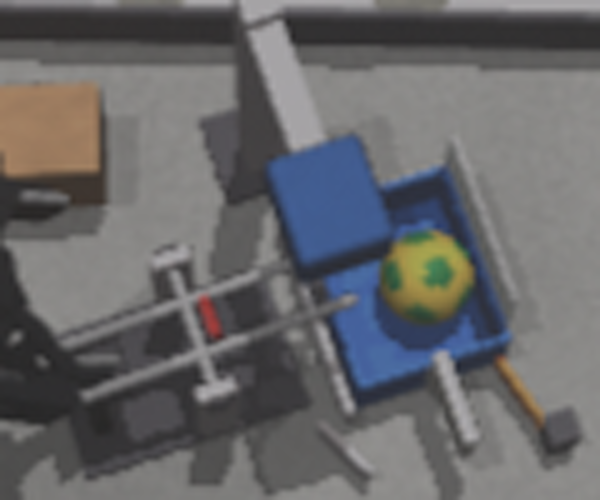

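```bash
python3 -c "
from bench import finish_job
print(finish_job())"
```

```text
the job is handed in; nothing more can be done
None
```

The job is handed in at about 27 s of the 58 s; it reports no verdict, so what follows is from my own checks.

- **Bin:** I slid it by its handle into the dock until it met the end stop, where the force rose from about 10 N to 28 N along the slide. The pictures show the orange catch closed behind it.
- **Ball:** I took the yellow ball from the rack and leaned the tool back 40°. I let it go over the rails about 0.5 mm above where I reckoned it would rest, with no contact force seen. It tipped the rocker and rolled into the bin.

**Last checks:** In the last scene and top pictures the ball lies in the bin in the same place as a second before. The rocker is back at rest, the catch is behind the bin's rear wall, and the gripper is clear of everything. I didn't see the tipping itself, as no picture was taken during it.

**What disagreed:**
- **First turn:** it ran joint 6 into its end of range and the arm drifted sideways. Nothing was touched.
- **Station position:** my first estimate was about 1.5 mm off along the slide. I corrected it from where the bin met the stop and from the rails in the wrist view.
- **Lead-in:** the −x lead-in stands the other way round from the text, with its near end inward. The bin passed it without trouble.

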